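Set the tube fixture's fence and load the sample tubes under its hold-down bar

TASK

Get the holding fixture ready for the brass sample tubes: lift the hold-down bar by its lever out of the front notch and park it fully down in the rear notch, then slide the fence until its pointer lines up with the index clip, and only then tighten both clamp knobs clockwise to their stops. Lay every brass tube lying on the bench flat on the fixture plate, side by side, each straight across the gap between fence and rear stop and between the two end combs. Finally bring the lever back and let it drop fully home in the front notch so that the bar lies over all the tubes, with the fence still on its mark; don't knock over or shove the vial and the tamper standing nearby.

Things in the scene. Friction and masses are not known exactly. Their poses are not given: they have to be found in the camera images.
- fixture: Fixed holding fixture on an aluminium plate, 262 x 335 x 12 mm (x -156..106, y -185..150 in its frame). Origin at bench level, x away from the robot at yaw 0, y left, z up. Upright steel combs, 8 mm thick, at y = -130 and +130 (x -14..92, top 52 mm above the bench) have a front notch at x = 8 and a rear notch at x = 68, 14 mm wide, 22 mm deep, for the end pins of the hold-down bar.
- stop_face (a point): Foot of the front face of the fixed rear stop, at its middle: fixture x = 50 mm, y = 0, on the plate's top 12 mm above the bench. The stop is a steel bar 18 mm high, y -125 to 125, from comb to comb. The tubes go between the fence wall and this face. Axes as the fixture's.
- fence (a joint): Slide of the fence along the fixture's x in slots of the plate, m; range 0 to 0.06, grows towards the rear stop. The fence is an angle bar 244 mm long with a wall 18 mm high, 10 mm thick; the wall's inner face stands at fixture x = -0.085 + value. About 5 N to slide; stays where it is left.
- fence_tab (a point): Grip point of the fence: inside its upright plastic tab (14 mm thick in fixture x, 44 mm long in y, top 8 mm above this point, 63 mm above the bench), halfway along the fence, 28 mm in front of the wall's inner face. Axes as the fixture's. The wall, 11 mm behind the tab, reaches 30 mm above the bench.
- fence_pointer (a point): Tip of the fence's pointer, a dark steel strip 3 mm wide that sticks out at the fence's left end. Axes as the fixture's.
- index_tip (a point): Tip of the index clip, a dark steel fin 3 mm wide and 12 mm high fixed on the plate's left edge, facing the pointer. The fence is set when the pointer has the same fixture x as this tip. Axes as the fixture's. Its place along x differs from start to start.
- knob_left (a joint): Angle of the left clamp knob, rad: grows clockwise seen from above; 1.45 is the hard stop (tight), starts near 0 to 0.3. Friction 0.06 N m; stays where it is left. The knobs ride on the fence.
- knob_left_grip (a point): Grip point of the left knob on its vertical axis, in its upright bar (34 mm long along this point's x, 14 mm thick along its y, top 7 mm above this point; under the bar a disc of 36 mm diameter, top 23 mm below this point). The point turns with the knob.
- knob_right (a joint): Angle of the right clamp knob, as knob_left.
- knob_right_grip (a point): Grip point of the right knob, as knob_left_grip.
- carriage (a joint): Travel of the hold-down bar along the fixture's x, m: 0 in the front notch (bar centred on fixture x = 8 mm, over the tubes), 0.06 in the rear notch (parked). About 1 N to move once lifted clear.
- hold_down (a joint): Lift of the hold-down bar and lever, m: 0 fully down in a notch, range to 0.04. Lift more than 0.02 to pass between the notches; 0.25 kg, falls by itself when released; left on top of the comb it reads 0.02. The bar, 12 mm wide, 240 mm long over the gap, has its underside 32 mm above the bench when down, 4 mm above tubes that lie on the plate.
- lever_grip (a point): Grip point of the hold-down bar's lever: an upright black round post of 18 mm diameter at the bar's right end (fixture y = -155 mm); its top is 17 mm above this point and it is free for 45 mm below. When down this point is 87 mm above the bench. Axes as the fixture's.
- tube1: Brass sample tube with plugs, 76 mm long (its y axis), 16 x 16 mm in section, 75 g. Origin at the middle of its underside, z up. Lies on the bench left of the fixture; two to four of the four tubes are present.
- tube2: Brass sample tube with plugs, 76 mm long (its y axis), 16 x 16 mm in section, 75 g. Origin at the middle of its underside, z up. Lies on the bench left of the fixture; two to four of the four tubes are present.
- tube3: Brass sample tube with plugs, 76 mm long (its y axis), 16 x 16 mm in section, 75 g. Origin at the middle of its underside, z up. Lies on the bench left of the fixture; two to four of the four tubes are present.
- tube4: Brass sample tube with plugs, 76 mm long (its y axis), 16 x 16 mm in section, 75 g. Origin at the middle of its underside, z up. Lies on the bench left of the fixture; two to four of the four tubes are present.
- vial: Glass vial with red cap, 35 mm diameter, 80 mm tall, standing on the bench, origin under its centre. Leave alone.
- whiteness_meter_old: Whiteness meter, a fixed tall instrument behind and left of the fixture, 360 x 225 mm footprint (front to the robot) and 400 mm tall, origin under about its centre. An obstacle: the wrist and gripper must pass in front of it between tubes and fixture.
- tamper: Steel tamper, 23 mm diameter, 83 mm tall, standing behind the fixture, origin under its centre. Leave alone.

How it is judged (in metres and radians):
On the way, in this order (a step that is already met when the one before it is completed fails the run):
1. the hold-down bar is parked fully down in the rear notch (value of joint carriage above 0.055 m and value of joint hold_down below 0.004 m), for 0.2 s.
2. the fence's pointer is at the index clip (x of fence_pointer in the frame of index_tip between -0.0035 and 0.0035 m), for 0.2 s.
3. both knobs are tight with the fence at the clip (all of step 2 and value of joint each of knob_left, knob_right above 1.25 rad), for 0.2 s.
4. all tubes lie across the gap and the bar is fully down over them in the front notch (all of step 3 and value of joint carriage below 0.005 m and value of joint hold_down below 0.004 m and x of tube1 in the frame of fixture between -0.012 and 0.018 m and y of tube1 in the frame of fixture between -0.122 and 0.122 m and z of tube1 in the frame of fixture between 0.008 and 0.026 m and angle between the y axis of each of tube1, tube2, tube3, tube4 and the x axis of fixture, either way round below 0.2 rad and angle between tube1's own y axis and vertical between 1.47 and 1.67 rad and linear speed of each of tube1, tube2, tube3, tube4 below 0.02 m/s and x of tube2 in the frame of fixture between -0.012 and 0.018 m and y of tube2 in the frame of fixture between -0.122 and 0.122 m and z of tube2 in the frame of fixture between 0.008 and 0.026 m and angle between tube2's own y axis and vertical between 1.47 and 1.67 rad and x of tube3 in the frame of fixture between -0.012 and 0.018 m and y of tube3 in the frame of fixture between -0.122 and 0.122 m and z of tube3 in the frame of fixture between 0.008 and 0.026 m and angle between tube3's own y axis and vertical between 1.47 and 1.67 rad and x of tube4 in the frame of fixture between -0.012 and 0.018 m and y of tube4 in the frame of fixture between -0.122 and 0.122 m and z of tube4 in the frame of fixture between 0.008 and 0.026 m and angle between tube4's own y axis and vertical between 1.47 and 1.67 rad), for 0.2 s.
At the end, for the whole second after the job is handed in: Bar home in the front notch (within 5 mm along, 4 mm high); pointer within 3.5 mm of the index clip; both knobs past 1.25 rad; every tube at rest, level on the plate between fence and stop, within 0.2 rad of straight across, its middle within 122 mm of the fixture's centre line (all of step 4); the robot touches nothing.
It fails at once if the vial or the tamper is tipped over or pushed more than 4 cm (angle between any of vial, tamper's own z axis and vertical above 0.5 rad or distance of any of vial, tamper from where it was at the start of the episode above 0.04 m).
Of tube1, tube2, tube3, tube4 only 2 to 4 are there at a start; the rules pass over those that are not, and their reading is None.
At some moment in a run one of tube1, tube2, tube3, tube4 may be knocked a few centimetres aside while the robot is not near it.
Once in a run the grip may slacken for a moment while it holds something.
It also fails if it takes over 210 s, if anything falls off the work surface, if the arm or the gripper's body presses on something with over 40 N, if the wrist force passes 120 N, or if a joint passes its speed limit or range.

ROBOT

A 6-joint arm with a two-finger parallel gripper is mounted at the origin on a cart in front of the work surface, level with it; the furniture and walls round the work are solid. World frame = base frame: x ahead of the robot, y to its left, z up, the work surface at z = 0. Lengths are in mm, angles in degrees, forces in N, time in s.
With the tool pointing down it reaches from about 350 to 850 mm from the base axis. Payload 8.1 kg.
Tool frame: the origin (TCP) lies midway between the tips of the shut fingers; the grasp point (between the pads) lies 19 mm behind it (hold_point_z is the distance from the TCP to the grasp point, in mm); z points along the fingers, y is the line along which they close (so a half turn about z gives the same grasp; the last joint's range is limited). The gripper opens to 93 mm and grips with 3 to 60 N. Pads are 15 mm wide; open, the fingers measure 128 mm over their backs; the gripper's body (75 mm by 188 mm) begins 65 mm behind the grasp point.
Start: joints at [-80.753, 7.471, 85.268, -0, 87.261, -4.893], TCP at [146.602, -581.819, 218.635] pointing down, gripper open.
Joint ranges: [-169.43, 169.43], [-51.17, 129.36], [1.28, 143.12], [-76.62, 256.62], [0, 156.53], [-152.29, 152.29]. Speed limits (degrees/s): [136.94, 136.94, 159.86, 180, 180, 180].

INTERFACE

Orientations are given as [roll, pitch, yaw] about the fixed x, y, z axes, in that order (R = Rz(yaw) Ry(pitch) Rx(roll)).
In Python, from bench import * gives the robot as it stands. The module is installed in compiled form; this text tells all that it offers.
- The arm moves only by the tool servo_tool, never from a script. Its argument "increments" is a list that holds one entry, the list of rows, each a list of 7 numbers: the turn, a rotation vector about the tool's x, y, z in rad, then the shift along the tool's x, y, z in mm, then the closure in counts, from 0 (fully open) to 255 (shut). In form: [[[ax, ay, az, dx, dy, dz, jaw], ...]]. A call has 1 to 12 rows; each row shifts and turns the commanded pose from where the row before left it, along the tool's axes as they then stand; what a row does not reach is not made up. A row lasts 1/12 s, in which the tool goes at most 41.7 mm and 7.16 degrees, less where a joint would pass 70% of its speed; a pose out of reach is approached as far as the arm can. A call is refused whole if a number of a shift passes 41.7 or a number of a turn 0.125, either way. A call with a gripper value outside its range is refused whole. The fingers move at their own pace and stop on an object; "squeeze" is the grip in N (left out, the last holds). Time passes only in rows, so rows that do not move let the fingers close. It gives the time, the measured TCP pose, the force, the opening and the grip force at its end, in the units of the state.
- state(): the state, without advancing time (a new reading comes with each control period).
- snapshot(name): name is "scene" or "top" or "wrist"; returns a dict with "img" (384x512x3 uint8, red, green, blue), "range_z" (384x512 float32, mm along the optical axis (not along the pixel's ray), 0 where there is no reading), "vfov" (degrees; the focal length in pixels is half the picture's height over the tangent of half this angle, whatever the lens; pixels are square), "cx", "cy" (the principal point, pixels), "eye" and "orientation" of the camera in the world; the wrist camera has in their place "mount" (4x4, takes a point from camera to tool coordinates, whose origin is the TCP and whose axes are the flange's). Camera axes: x right, y down, z forward; pixel columns grow to the right and rows downward; lengths in mm; the calibration is good to about 2 mm. A picture is of the moment at which its call begins: read the wrist's pose just before it.
- sign_off(): hands the job in; it is judged then, once.
The state is a dict: "time": time; "joint_pos": joint angles; "qd": joint speeds; "joint_efforts": joint torques, N m; "eef_pos": TCP position; "ee_rot": TCP orientation; "force": force on the tool from outside, world axes, zero at the start; "ft_torque": the same for the moment, N m; "width": finger opening in mm; "gripper_force": force on a finger pad.
Only numpy, scipy, OpenCV 4.12 (cv2) and the standard library are available. Lean on these libraries where they do the work, as an engineer would, in place of code of your own. Each camera call takes 0.05 s, during which the arm holds its last target. There are 200 camera calls.

## Working session

There is one attempt and no reset: what is moved stays moved. The work goes in short steps, Python scripts to look and compute and a tool call to move; the robot and the scene stay as the last step left them, time stands still between calls to the robot, and variables do not carry over. Pictures are saved under pics/ and viewed, at most 14 in all, crops included, and the job is handed in when it is done.

Besides the shell and the picture viewer there is one more tool, called by a JSON object that holds its "op" and its "data", one argument or row to a line. servo_tool: Moves the arm, as the interface text tells. Its arguments: {"type":"object","properties":{"increments":{"type":"array","items":{"type":"array","items":{"type":"array","items":{"type":"number"}}}},"squeeze":{"type":"number"}},"required":["increments"]}

```bash
mkdir -p pics; cat > h.py <<'E'
from bench import *
import numpy as np, cv2
from scipy.spatial.transform import Rotation as R
def rot(o):
    o=np.array(o,float)
    return o if o.shape==(3,3) else R.from_euler('xyz',o,degrees=True).as_matrix()
def cam(name):
    st=state(); s=snapshot(name); h=s['img'].shape[0]
    f=h/2/np.tan(np.radians(s['vfov'])/2)
    if name=='wrist':
        T=np.eye(4);T[:3,:3]=rot(st['ee_rot']);T[:3,3]=st['eef_pos'];M=T@np.array(s['mount'])
        Rm,e=M[:3,:3],M[:3,3]
    else: Rm,e=rot(s['orientation']),np.array(s['eye'])
    s.update(f=f,R=Rm,e=e); return s
def ray(s,u,v,z):
    d=s['R']@np.array([(u-s['cx'])/s['f'],(v-s['cy'])/s['f'],1]); return s['e']+d*(z-s['e'][2])/d[2]
def cloud(s):
    Z=s['range_z'];v,u=np.mgrid[:Z.shape[0],:Z.shape[1]]
    P=np.stack([(u-s['cx'])/s['f']*Z,(v-s['cy'])/s['f']*Z,Z],-1)@s['R'].T+s['e']; P[Z==0]=np.nan; return P
def proj(s,p):
    c=s['R'].T@(np.array(p)-s['e']); return c[0]/c[2]*s['f']+s['cx'],c[1]/c[2]*s['f']+s['cy']
def save(s,n,crop=None,k=1):
    im=s['img'][...,::-1]
    if crop: a,b,c,d=crop; im=im[b:d,a:c]
    cv2.imwrite('pics/'+n,cv2.resize(im,None,fx=k,fy=k,interpolation=cv2.INTER_CUBIC))
E
python3 - <<'E'
from h import *
for n in('scene','top'):
    s=cam(n); save(s,n+'1.png',k=1.5); print(n,s['e'],s['orientation'],s['vfov'],s['cx'],s['cy'])
    np.savez(n+'1.npz',**s)
st=state();print(st)
w=cam('wrist');print(w['mount'],w['vfov'])
E
```

```text
scene [-454.06059858  965.30030569  865.1219072 ] [-119.30135702   -0.52982817 -132.20792919] 47.5233173223582 261.3755707045882 189.92033925356267
top [ 396.50906842   36.18515609 1429.98253288] [-173.33521395    0.65958758  -91.2537219 ] 50.35923182021722 263.6395445112906 190.62741666542206
{'time': 0.1, 'joint_pos': array([-8.07533371e+01,  7.50952125e+00,  8.53219189e+01, -2.99387985e-04,
        8.72595531e+01, -4.89333572e+00]), 'qd': array([-0.07141912, -0.05375841, -0.12800664,  0.10556467,  0.08364129,
        0.01202557]), 'joint_efforts': array([ 2.98661425e-04, -5.61342824e+01, -4.93094909e+01,  7.69151025e-02,
        2.91385391e-02, -7.65959703e-05]), 'eef_pos': array([ 146.51317171, -581.33156893,  217.71619993]), 'ee_rot': array([-1.79909313e+02, -7.46388611e-03,  1.41400073e+01]), 'force': array([0.00461457, 1.06708916, 0.09182979]), 'ft_torque': array([ 0.02704072, -0.02448718,  0.00438307]), 'gripper_force': 0.0, 'width': 93.01989917762134}
[[ 9.24275092e-04 -9.54296627e-01 -2.98859654e-01  8.30146136e+01]
 [ 9.99999573e-01  8.82846686e-04  2.73630386e-04 -1.69249108e+00]
 [ 2.72270041e-06 -2.98859779e-01  9.54297036e-01 -1.66307102e+02]
 [ 0.00000000e+00  0.00000000e+00  0.00000000e+00  1.00000000e+00]] 64.75159692212021
```

View pics/top1.png

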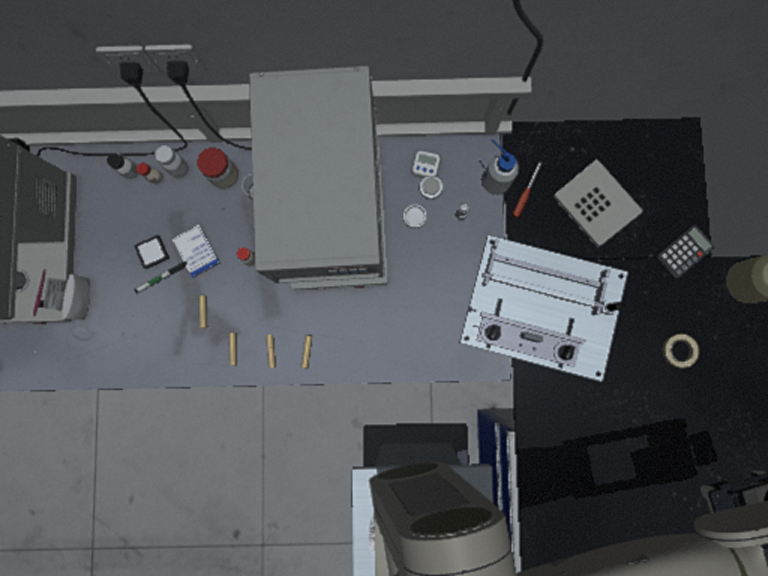

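View pics/scene1.png

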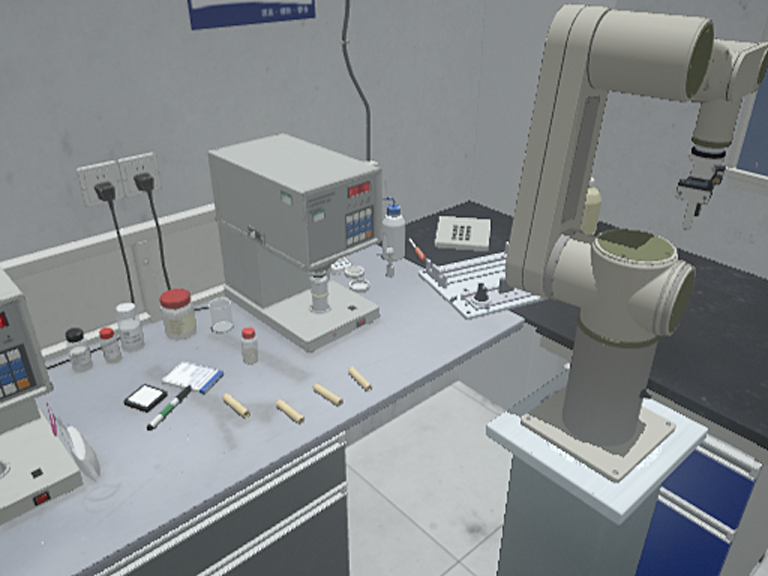

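```bash
cat >> h.py <<'E'
def tubes(s,zlo=-5,zhi=40):
    hsv=cv2.cvtColor(s['img'],cv2.COLOR_RGB2HSV); m=cv2.inRange(hsv,(10,60,60),(28,255,255))
    out=[]
    for c in cv2.findContours(m,cv2.RETR_EXTERNAL,cv2.CHAIN_APPROX_NONE)[0]:
        if cv2.contourArea(c)<60: continue
        P=np.array([ray(s,u,v,16)[:2] for u,v in c[:,0]],np.float32)
        (x,y),(w,h),a=cv2.minAreaRect(P); a=a if w>h else a+90
        if 45<max(w,h)<130: out.append((x,y,max(w,h),min(w,h),(a+90)%180-90))
    return out
E
python3 - <<'E'
from h import *
s=dict(np.load('top1.npz'))
for t in tubes(s):print(np.round(t,1))
C=[ray(s,u/1.5,v/1.5,12)[:2] for u,v in[(488,236),(628,268),(603,380),(461,343)]]
print(np.round(C))
# BL(106,150) BR(106,-185) FR(-156,-185) FL(-156,150)
A=np.array([[106,150],[106,-185],[-156,-185],[-156,150]],float)
H=np.array(C);a=A-A.mean(0);b=H-H.mean(0)
th=np.arctan2((a[:,0]*b[:,1]-a[:,1]*b[:,0]).sum(),(a*b).sum())
Rm=np.array([[np.cos(th),-np.sin(th)],[np.sin(th),np.cos(th)]]);t=H.mean(0)-Rm@A.mean(0)
print(np.degrees(th),t,H-(A@Rm.T+t))
P=cloud(s)
for n,u,v in[('lev',613,307),('vial',245,256),('tamp',462,210)]:
  print(n,P[int(v/1.5),int(u/1.5)])
for n,z,u,v in[('vial',80,245,256),('tamp',83,462,210),('kl',55,492,332),('kr',55,566,352),('tab',60,532,338),('lev',104,613,307)]:print(n,ray(s,u/1.5,v/1.5,z))
save(s,'top2.png',(300,150,430,260),6)
E
```

```text
[419.7 340.6  73.   13.1   5.4]
[427.  429.1  69.1  10.4   0.5]
[513.5 498.   73.7  14.    0.9]
[[ 676. -171.]
 [ 592. -493.]
 [ 336. -420.]
 [ 427.  -99.]]
-15.539328735357834 [ 536.2572653  -285.62411549] [[-3.0121639  -1.5217532 ]
 [ 3.17927569 -1.10371757]
 [-0.79465793  2.42573907]
 [ 0.62754615  0.19973169]]
lev [ 498.68688971 -425.7203284    84.75389726]
vial [631.94889673 384.32378333  81.03992739]
tamp [ 722.3209338  -104.80025043   82.69596397]
vial [629.83606365 383.45478371  80.        ]
tamp [ 722.24740932 -104.7684349    83.        ]
kl [ 448.80704673 -165.07688766   55.        ]
kr [ 400.75480295 -327.59657574   55.        ]
tab [ 433.323217   -252.58904216   60.        ]
lev [ 495.01016392 -421.12847315  104.        ]
```

View pics/top2.png

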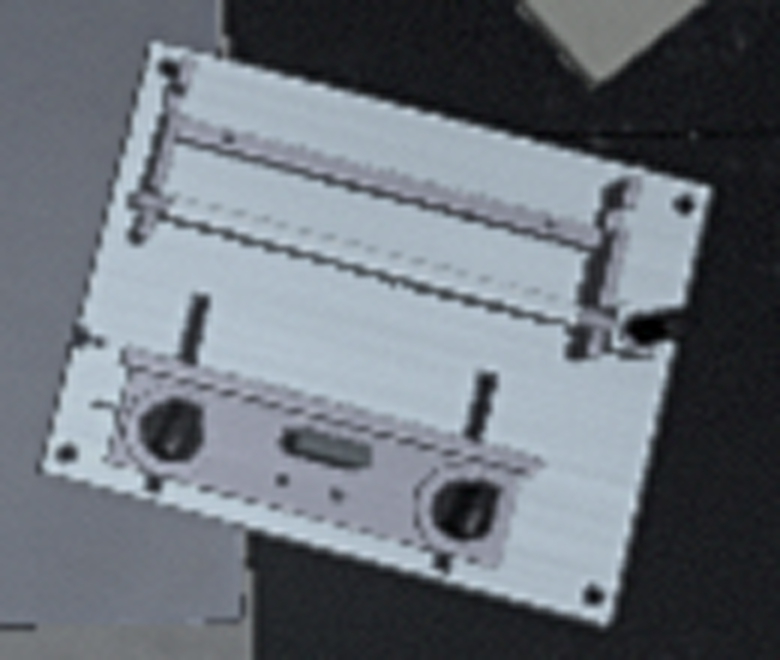

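{"op": "servo_tool", "data": {
  "increments": [
    [[0,0,0,37.5,-5.5,-5,0],[0,0,0,37.5,-5.5,-5,0],[0,0,0,37.5,-5.5,-5,0],[0,0,0,37.5,-5.5,-5,0],[0,0,0,37.5,-5.5,-5,0],[0,0,0,37.5,-5.5,-5,0],[0,0,0,37.5,-5.5,-5,0],[0,0,0,37.5,-5.5,-5,0],[0,0,0,37.5,-5.5,-5,0],[0,0,0,37.5,-5.5,-5,0]]
  ]
}}

```text
time: 0.98
eef_pos: [498.3, -435.7, 268.5]
ee_rot: [-180.0, 0.0, 14.1]
force: [0.7, -0.5, 0.7]
width: 93.0
gripper_force: 0.0
```

{"op": "servo_tool", "data": {
  "increments": [
    [[0,0,-0.117,0,0,0,0],[0,0,-0.117,0,0,0,0],[0,0,-0.117,0,0,0,0],[0,0,-0.117,0,0,0,0],[0,0,-0.117,0,0,0,0],[0,0,-0.117,0,0,0,0],[0,0,-0.117,0,0,0,0],[0,0,-0.117,0,0,0,0],[0,0,-0.117,0,0,0,0],[0,0,0,0,0,0,0],[0,0,0,0,0,0,0]]
  ]
}}

```text
time: 1.9
eef_pos: [496.7, -436.8, 268.2]
ee_rot: [-180.0, -0.0, 74.3]
force: [0.3, -0.1, -0.1]
width: 93.0
gripper_force: 0.0
```

```bash
cat >> h.py <<'E'
F=(536.3,-285.6,-15.54)
def fx(x,y,z=0):
    a=np.radians(F[2]);return np.array([F[0]+x*np.cos(a)-y*np.sin(a),F[1]+x*np.sin(a)+y*np.cos(a),z])
def inv(p):
    a=np.radians(F[2]);d=np.array(p)[...,:2]-F[:2];return np.stack([d[...,0]*np.cos(a)+d[...,1]*np.sin(a),-d[...,0]*np.sin(a)+d[...,1]*np.cos(a)],-1)
def go(p,yaw=None):
    st=state();Rm=rot(st['ee_rot']);d=Rm.T@(np.array(p)-st['eef_pos'])
    print('at',np.round(st['eef_pos'],1),np.round(st['ee_rot'],2),'move',np.round(d,1))
    if yaw is not None:
        q=Rm.T@R.from_euler('xyz',[180,0,yaw],degrees=True).as_matrix();print(' turn',np.round(R.from_matrix(q).as_rotvec(),3))
E
python3 - <<'E'
from h import *
s=cam('wrist');save(s,'w1.png',k=1.4);np.savez('w1.npz',**s)
print(s['e']);go(fx(8,-155,110),74.5)
P=cloud(s)
m=(P[...,2]>95)&(P[...,2]<115)&(abs(P[...,0]-500)<60)&(abs(P[...,1]+437)<60)
print(m.sum(),np.nanmean(P[m],0),P[m].min(0),P[m].max(0))
E
```

```text
[ 518.41750073 -354.81946304  434.58162486]
at [ 496.7 -436.8  268.3] [-1.7997e+02 -2.0000e-02  7.4230e+01] move [  1.2   5.7 158.3]
 turn [-0.    -0.    -0.005]
208 [ 499.07391167 -432.9448916   103.631092  ] [ 490.40224074 -442.66974273   95.11527308] [ 507.67631038 -425.26876363  106.45252557]
```

View pics/w1.png

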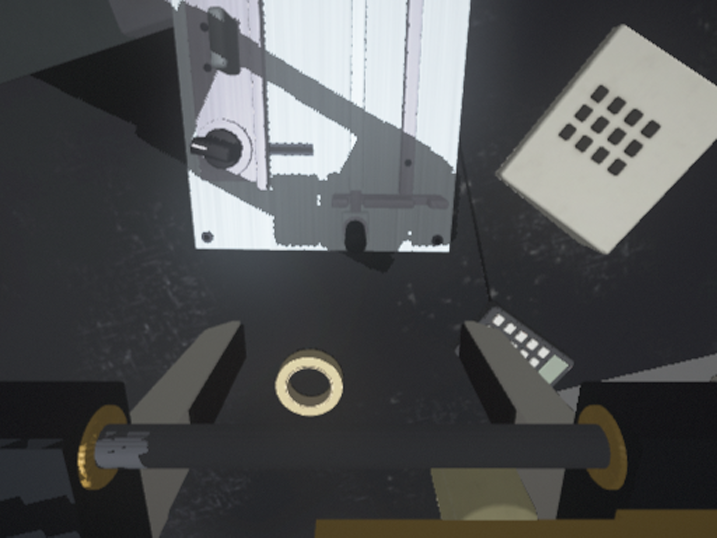

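{"op": "servo_tool", "data": {
  "increments": [
    [[0,0,0,2.8,1.6,25,80],[0,0,0,0,0,25,80],[0,0,0,0,0,25,80],[0,0,0,0,0,25,80],[0,0,0,0,0,25,80],[0,0,0,0,0,25,80],[0,0,0,0,0,25,80],[0,0,0,0,0,25,80],[0,0,0,0,0,0,80],[0,0,0,0,0,0,80]]
  ]
}}

```text
time: 2.78
eef_pos: [497.9, -433.5, 66.9]
ee_rot: [-179.8, -0.1, 74.3]
force: [-0.4, -0.3, 0.6]
width: 63.7
gripper_force: 0.0
```

{"op": "servo_tool", "data": {
  "increments": [
    [[0,0,0,0,0,0,255],[0,0,0,0,0,0,255],[0,0,0,0,0,0,255],[0,0,0,0,0,0,255],[0,0,0,0,0,0,255],[0,0,0,0,0,0,255],[0,0,0,0,0,0,255],[0,0,0,0,0,0,255],[0,0,0,0,0,0,255],[0,0,0,0,0,0,255]]
  ],
  "squeeze": 30
}}

```text
time: 3.62
eef_pos: [499.6, -434.8, 68.9]
ee_rot: [179.9, 0.0, 74.5]
force: [3.2, -0.4, -0.5]
width: 17.3
gripper_force: 30.0
```

```bash
python3 - <<'E'
from h import *
s=dict(np.load('w1.npz'))
a,b=[ray(s,u/1.4,v/1.4,12) for u,v in[(197,249),(450,250)]]
print(a,b,np.linalg.norm(b-a),np.degrees(np.arctan2(*(b-a)[1::-1])))
print(inv(a),inv(b),inv([499,-434.5]))
print({k:np.round(state()[k],1) for k in('eef_pos','width','force','gripper_force')})
E
```

```text
[ 335.37967318 -416.94132364   12.        ] [ 585.65736869 -488.27495769   12.        ] 260.24490814668457 -15.908502773710401
[-158.38762102 -180.36874045] [ 101.85190459 -182.0425166 ] [   3.95550745 -153.44984184]
{'eef_pos': array([ 499.6, -434.8,   68.9]), 'width': np.float64(17.3), 'force': array([ 3.2, -0.4, -0.5]), 'gripper_force': np.float64(30.0)}
```

{"op": "servo_tool", "data": {
  "increments": [
    [[0,0,0,0,0,-6,255],[0,0,0,0,0,-6,255],[0,0,0,0,0,-6,255],[0,0,0,0,0,-6,255],[0,0,0,0,0,-6,255],[0,0,0,0,0,0,255],[0,0,0,0,0,0,255]]
  ]
}}

```text
time: 4.2
eef_pos: [499.3, -434.6, 99.1]
ee_rot: [180.0, 0.0, 74.5]
force: [4.3, -0.5, -2.8]
width: 17.6
gripper_force: 30.0
```

{"op": "servo_tool", "data": {
  "increments": [
    [[0,0,0,0,7.5,0,255],[0,0,0,0,7.5,0,255],[0,0,0,0,7.5,0,255],[0,0,0,0,7.5,0,255],[0,0,0,0,7.5,0,255],[0,0,0,0,7.5,0,255],[0,0,0,0,7.5,0,255],[0,0,0,0,7.5,0,255],[0,0,0,0,0,0,255],[0,0,0,0,0,0,255],[0,0,0,0,0,0,255]]
  ]
}}

```text
time: 5.12
eef_pos: [557.4, -451.1, 98.9]
ee_rot: [179.9, 0.0, 74.5]
force: [-0.0, -4.3, -2.5]
width: 17.6
gripper_force: 30.0
```

{"op": "servo_tool", "data": {
  "increments": [
    [[0,0,0,0,0,5,255],[0,0,0,0,0,5,255],[0,0,0,0,0,5,255],[0,0,0,0,0,5,255],[0,0,0,0,0,5,255],[0,0,0,0,0,5,255],[0,0,0,0,0,1,255],[0,0,0,0,0,0,255],[0,0,0,0,0,0,255]]
  ]
}}

```text
time: 5.87
eef_pos: [557.4, -451.2, 68.6]
ee_rot: [179.9, 0.0, 74.5]
force: [-1.4, -5.0, 3.1]
width: 17.9
gripper_force: 30.0
```

{"op": "servo_tool", "data": {
  "increments": [
    [[0,0,0,0,0,0,130],[0,0,0,0,0,0,130],[0,0,0,0,0,0,130],[0,0,0,0,0,0,130],[0,0,0,0,0,0,130],[0,0,0,0,0,0,130]]
  ]
}}

```text
time: 6.37
eef_pos: [556.8, -450.3, 67.2]
ee_rot: [-180.0, -0.0, 74.5]
force: [-0.0, -1.1, 0.4]
width: 45.3
gripper_force: 0.0
```

{"op": "servo_tool", "data": {
  "increments": [
    [[0,0,0,0,0,-25,130],[0,0,0,0,0,-30,130],[0,0,0,0,0,-30,130],[0,0,0,0,0,-30,130],[0,0,0,0,-10,-30,80],[0,0,0,12,-40,0,80],[0,0,0,14,-40,0,80],[0,0,0,14,-40,0,80],[0,0,0,0,0,0,80],[0,0,0,0,0,0,80]]
  ]
}}

```text
time: 7.2
eef_pos: [441.4, -376.2, 211.7]
ee_rot: [-179.9, -0.1, 74.4]
force: [1.1, -1.2, 0.7]
width: 63.5
gripper_force: 0.0
```

```bash
sed -i 's/^F=.*/F=(533.6,-282.3,-15.8)/' h.py; python3 - <<'E'
from h import *
s=cam('wrist');save(s,'w2.png',k=1.5);np.savez('w2.npz',**s)
P=cloud(s);f=inv(P);z=P[...,2]
def blob(n,x0,x1,y0,y1,z0,z1):
    m=(f[...,0]>x0)&(f[...,0]<x1)&(f[...,1]>y0)&(f[...,1]<y1)&(z>z0)&(z<z1)
    if m.sum(): print(n,m.sum(),'fx',np.percentile(f[m],[2,50,98],axis=0).round(1).tolist(),'z',np.percentile(z[m],[5,50,95]).round(1),'w',P[m].mean(0).round(1))
blob('lever',40,90,-175,-135,95,115)
blob('tab',-140,-60,-30,30,52,75)
blob('kr',-160,-40,-130,-50,42,75)
blob('kl',-160,-40,50,130,42,75)
blob('wall',-120,-30,-120,120,24,36)
blob('stop',45,75,-100,100,24,31)
E
```

```text
lever 299 fx [[58.8, -163.0], [65.8, -154.2], [74.7, -147.2]] z [ 96.9 103.9 105.1] w [ 555.  -448.8  102.9]
tab 723 fx [[-107.9, -20.1], [-100.6, 1.5], [-94.4, 21.0]] z [56.  62.8 64.3] w [ 437.  -253.9   62.2]
kr 524 fx [[-129.8, -92.0], [-113.2, -82.1], [-97.7, -74.1]] z [47.2 63.7 65.3] w [ 402.  -330.7   61.6]
wall 2504 fx [[-118.0, -113.2], [-81.1, -48.4], [-73.2, 63.3]] z [25.7 30.1 34.1] w [ 440.5 -290.8   29.7]
stop 1679 fx [[50.9, -93.9], [56.3, -7.1], [63.2, 62.3]] z [25.8 30.  30.9] w [ 585.  -307.8   29.5]
```

View pics/w2.png

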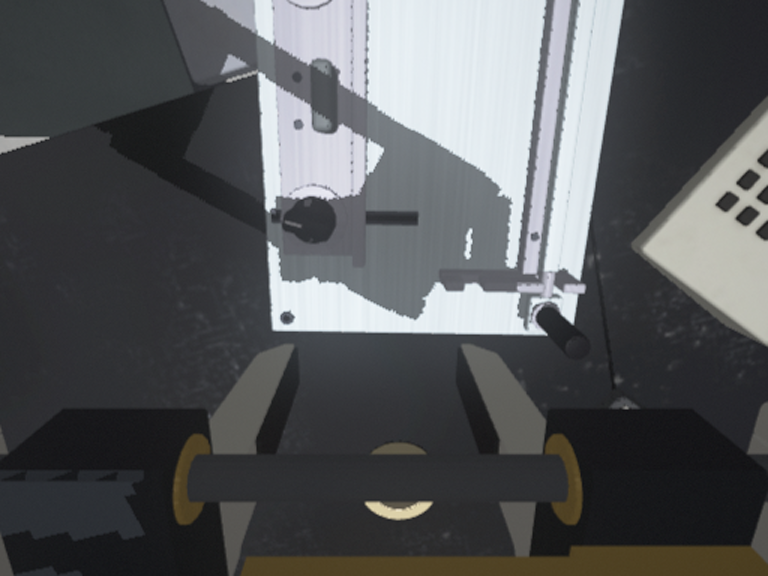

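{"op": "servo_tool", "data": {
  "increments": [
    [[0,0,0,29,-9.4,0,110],[0,0,0,29,-9.4,0,110],[0,0,0,29,-9.4,0,110],[0,0,0,29,-9.4,0,110],[0,0,0,0,0,0,110],[0,0,0,0,0,0,110],[0,0,0,0,0,0,110]]
  ]
}}

```text
time: 7.83
eef_pos: [439.7, -257.3, 213.5]
ee_rot: [179.9, 0.1, 74.5]
force: [-0.8, 0.1, -0.3]
width: 53.1
gripper_force: 0.0
```

```bash
python3 - <<'E'
from h import *
s=cam('wrist');np.savez('w3.npz',**s)
P=cloud(s);f=inv(P);z=P[...,2]
def blob(n,x0,x1,y0,y1,z0,z1):
    m=(f[...,0]>x0)&(f[...,0]<x1)&(f[...,1]>y0)&(f[...,1]<y1)&(z>z0)&(z<z1)
    if m.sum(): print(n,m.sum(),'fx',np.percentile(f[m],[2,50,98],axis=0).round(1).tolist(),'z',np.percentile(z[m],[5,50,95]).round(1),'w',P[m].mean(0).round(1))
blob('tab',-140,-60,-30,30,52,75)
blob('kr',-160,-40,-130,-50,58,75)
blob('kl',-160,-40,50,130,58,75)
blob('idx',-140,20,128,155,16,40)
p=[proj(s,fx(x,y,12)) for x in(-156,0) for y in (110,155)];print(np.round(p))
go(fx(-101.2,.5,37),74.2)
u=np.array(p);x0,x1=max(0,int(u[:,0].min())),min(512,int(u[:,0].max()));y0,y1=max(0,int(u[:,1].min())),min(384,int(u[:,1].max()))
print(x0,y0,x1,y1);save(s,'w3.png',(x0,y0,x1,y1),min(5,700/(x1-x0)))
E
```

```text
tab 502 fx [[-108.3, -18.8], [-101.7, 3.1], [-95.0, 23.0]] z [59.3 62.9 64.2] w [ 436.8 -252.1   62.4]
kr 345 fx [[-129.3, -91.5], [-114.2, -81.8], [-99.0, -73.8]] z [60.4 63.9 65.3] w [ 401.4 -330.1   63.5]
kl 483 fx [[-127.9, 77.6], [-111.9, 86.1], [-97.0, 94.5]] z [62.  64.  65.6] w [ 449.  -168.8   63.9]
idx 239 fx [[-136.3, 128.4], [-69.2, 136.7], [18.8, 151.0]] z [17.1 23.6 36.2] w [ 529.  -137.2   24.3]
[[201.  73.]
 [199.  29.]
 [338.  74.]
 [342.  30.]]
at [ 439.4 -257.6  213.3] [1.7993e+02 4.0000e-02 7.4470e+01] move [  2.5  -4.  176.3]
 turn [0.001 0.001 0.005]
198 28 342 73
```

View pics/w3.png

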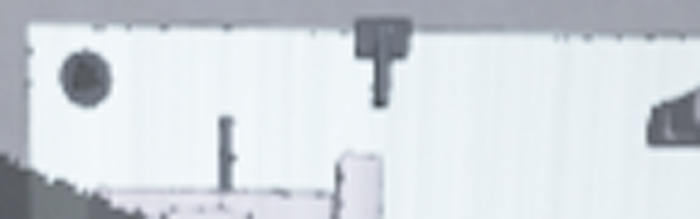

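```bash
python3 - <<'E'
from h import *
s=dict(np.load('w3.npz'));P=cloud(s)
k=700/144
for n,u,v in[('ptr',226,130),('ptrbase',226,165),('idx',381,95),('idxblk',383,35),('plate',300,100)]:
    U,V=198+u/k,28+v/k; a=P[int(V),int(U)]
    print(n,a.round(1),inv(a).round(1),[inv(ray(s,U,V,z)).round(1).tolist() for z in(12,18,24)])
E
```

```text
ptr [ 465.9 -129.1   20. ] [-106.9  129. ] [[-106.5, 129.2], [-106.4, 128.5], [-106.2, 127.7]]
ptrbase [ 464.  -136.1   21.9] [-106.8  121.7] [[-106.5, 121.8], [-106.4, 121.2], [-106.2, 120.6]]
idx [ 500.8 -132.    23.3] [-72.5 135.6] [[-71.2, 136.8], [-71.7, 135.9], [-72.1, 135.0]]
idxblk [ 503.3 -121.2   25.8] [-73.  146.8] [[-71.1, 149.1], [-71.6, 148.0], [-72.1, 146.9]]
plate [ 483.7 -126.6   11.8] [-90.4 136.2] [[-89.6, 135.6], [-89.8, 134.7], [-89.9, 133.9]]
```

{"op": "servo_tool", "data": {
  "increments": [
    [[0,0,0.005,2.5,-4,22,110],[0,0,0,0,0,22,110],[0,0,0,0,0,22,110],[0,0,0,0,0,22,110],[0,0,0,0,0,22,110],[0,0,0,0,0,22,110],[0,0,0,0,0,22,110],[0,0,0,0,0,22,110],[0,0,0,0,0,0,110],[0,0,0,0,0,0,110]]
  ]
}}

```text
time: 8.72
eef_pos: [434.3, -253.1, 35.6]
ee_rot: [-179.8, -0.1, 74.1]
force: [0.1, 0.3, 0.9]
width: 52.8
gripper_force: 0.0
```

{"op": "servo_tool", "data": {
  "increments": [
    [[0,0,0,0,0,0,255],[0,0,0,0,0,0,255],[0,0,0,0,0,0,255],[0,0,0,0,0,0,255],[0,0,0,0,0,0,255],[0,0,0,0,0,0,255],[0,0,0,0,0,0,255],[0,0,0,0,0,0,255]]
  ],
  "squeeze": 30
}}

```text
time: 9.38
eef_pos: [436.1, -253.2, 37.2]
ee_rot: [179.9, 0.0, 74.2]
force: [4.2, -1.1, 0.6]
width: 14.0
gripper_force: 30.0
```

{"op": "servo_tool", "data": {
  "increments": [
    [[0,0,0,0,4,0,255],[0,0,0,0,5,0,255],[0,0,0,0,5,0,255],[0,0,0,0,5,0,255],[0,0,0,0,5,0,255],[0,0,0,0,5,0,255],[0,0,0,0,5,0,255],[0,0,0,0,0,0,255],[0,0,0,0,0,0,255],[0,0,0,0,0,0,255]]
  ]
}}

```text
time: 10.22
eef_pos: [468.3, -262.7, 37.2]
ee_rot: [180.0, 0.0, 74.2]
force: [-1.2, -1.7, 4.9]
width: 13.7
gripper_force: 30.0
```

```bash
python3 - <<'E'
from h import *
s=cam('wrist');np.savez('w4.npz',**s)
p=np.array([proj(s,fx(x,y,20)) for x in(-110,-30) for y in (100,155)]);print(np.round(p),inv(state()['eef_pos']))
x0,x1=max(0,int(p[:,0].min())),min(512,int(p[:,0].max()));y0,y1=max(0,int(p[:,1].min())),min(384,int(p[:,1].max()));print(x0,y0,x1,y1)
E
```

```text
[[180.  72.]
 [172. -44.]
 [321.  72.]
 [329. -44.]] [-68.17852099   1.01964653]
172 0 328 71
```

{"op": "servo_tool", "data": {
  "increments": [
    [[0,0,0,0,0,0,110],[0,0,0,0,0,0,110],[0,0,0,0,0,0,110],[0,0,0,0,0,0,110],[0,0,0,0,0,-30,110],[0,0,0,0,0,-40,110],[0,0,0,0,0,-40,110],[0,0,0,15,0,-10,110],[0,0,0,15,0,0,110],[0,0,0,0,0,0,110],[0,0,0,0,0,0,110]]
  ]
}}

```text
time: 11.18
eef_pos: [476.0, -232.8, 156.4]
ee_rot: [-180.0, 0.0, 74.3]
force: [-0.6, -0.3, -1.0]
width: 53.0
gripper_force: 0.0
```

```bash
python3 - <<'E'
from h import *
s=cam('wrist');np.savez('w5.npz',**s)
p=np.array([proj(s,fx(x,y,20)) for x in(-110,-30) for y in (110,152)]);print(np.round(p))
x0,x1=max(0,int(p[:,0].min())),min(512,int(p[:,0].max()));y0,y1=max(0,int(p[:,1].min())),min(384,int(p[:,1].max()));print(x0,y0,x1,y1)
save(s,'w5.png',(x0,y0,x1,y1),6)
P=cloud(s);f=inv(P);z=P[...,2]
for n,y0,y1 in(('kr',-130,-50),('kl',50,130)):
    m=(f[...,0]>-130)&(f[...,0]<-20)&(f[...,1]>y0)&(f[...,1]<y1)&(z>58)&(z<75)
    if m.sum()<20: print(n,'no');continue
    (c,w,a)=cv2.minAreaRect(f[m].astype(np.float32)); print(n,np.round(c,1),np.round(w,1),a,fx(*c),state()['eef_pos'])
E
```

```text
[[210. 106.]
 [208.  58.]
 [293. 106.]
 [295.  58.]]
208 57 295 105
kr [-81.7 -77.8] [ 7.5 33.7] 86.0502700805664 [ 433.8247135  -334.96992218    0.        ] [ 475.64965146 -233.07156503  155.87344119]
kl [-80.4  85.8] [14.2 33.9] 76.13011932373047 [ 479.63220923 -177.8121341     0.        ] [ 475.64965146 -233.07156503  155.87344119]
```

View pics/w5.png

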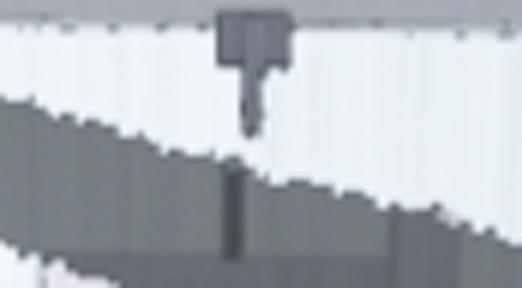

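{"op": "servo_tool", "data": {
  "increments": [
    [[0,0,0,-15,0,10,110],[0,0,0,-15,0,40,110],[0,0,0,0,0,40,110],[0,0,0,0,0,30,110],[0,0,0,0,0,0,110],[0,0,0,0,0,0,110],[0,0,0,0,0,0,255],[0,0,0,0,0,0,255],[0,0,0,0,0,0,255],[0,0,0,0,0,0,255],[0,0,0,0,0,0,255],[0,0,0,0,0,0,255]]
  ]
}}

```text
time: 12.23
eef_pos: [468.3, -261.9, 38.0]
ee_rot: [180.0, 0.0, 74.2]
force: [-0.3, 0.6, 0.8]
width: 17.4
gripper_force: 0.0
```

{"op": "servo_tool", "data": {
  "increments": [
    [[0,0,0,0,0,0,255],[0,0,0,0,0,0,255],[0,0,0,0,1,0,255],[0,0,0,0,1,0,255],[0,0,0,0,1,0,255],[0,0,0,0,0,0,255],[0,0,0,0,0,0,255],[0,0,0,0,0,0,255]]
  ]
}}

```text
time: 12.9
eef_pos: [470.6, -262.5, 37.9]
ee_rot: [-179.9, -0.0, 74.2]
force: [-4.0, 1.3, 5.1]
width: 13.5
gripper_force: 30.0
```

{"op": "servo_tool", "data": {
  "increments": [
    [[0,0,0,0,0,0,110],[0,0,0,0,0,0,110],[0,0,0,0,0,0,110],[0,0,0,0,0,0,110],[0,0,0,0,0,-30,110],[0,0,0,0,0,-40,110],[0,0,0,0,0,-40,110],[0,0,0,15,0,-10,110],[0,0,0,15,0,0,110],[0,0,0,0,0,0,110],[0,0,0,0,0,0,110]]
  ]
}}

```text
time: 13.82
eef_pos: [479.2, -233.4, 157.6]
ee_rot: [180.0, 0.0, 74.3]
force: [-0.7, -0.6, -0.4]
width: 53.0
gripper_force: 0.0
```

```bash
python3 - <<'E'
from h import *
s=cam('wrist');np.savez('w6.npz',**s)
g=s['img'].mean(2)
for v in(76,77,78,79,83,84,86,88): print(v,g[v,240:262].astype(int).tolist())
P=cloud(s);f=inv(P);z=P[...,2]
for n,y0,y1 in(('kr',-130,-50),('kl',50,130)):
    m=(f[...,0]>-130)&(f[...,0]<-20)&(f[...,1]>y0)&(f[...,1]<y1)&(z>58)&(z<75)
    if m.sum()<20: print(n,'no');continue
    (c,w,a)=cv2.minAreaRect(f[m].astype(np.float32)); print(n,np.round(c,1),np.round(w,1),a,fx(*c),state()['eef_pos'])
go(fx(*inv(ray(s,s['cx'],s['cy'],60)),200))
E
```

```text
76 [243, 243, 244, 244, 230, 123, 123, 119, 160, 238, 238, 239, 241, 241, 242, 243, 240, 239, 240, 240, 241, 241]
77 [244, 244, 244, 244, 230, 123, 123, 135, 191, 238, 238, 240, 241, 241, 242, 242, 240, 239, 240, 240, 241, 242]
78 [243, 244, 244, 244, 230, 115, 122, 150, 217, 238, 238, 240, 241, 241, 242, 242, 240, 239, 240, 240, 241, 242]
79 [243, 244, 244, 244, 233, 151, 112, 143, 217, 238, 238, 239, 241, 241, 242, 242, 240, 239, 240, 240, 241, 242]
83 [124, 124, 156, 207, 159, 110, 137, 213, 240, 238, 238, 240, 241, 241, 242, 242, 239, 239, 240, 240, 241, 241]
84 [125, 124, 125, 120, 104, 103, 115, 163, 220, 238, 238, 239, 236, 222, 242, 241, 239, 239, 240, 240, 241, 241]
86 [125, 124, 124, 120, 93, 79, 79, 96, 121, 120, 120, 121, 121, 153, 212, 212, 191, 170, 240, 240, 235, 222]
88 [125, 123, 124, 118, 92, 77, 82, 103, 122, 119, 119, 121, 122, 122, 124, 123, 120, 121, 121, 122, 122, 123]
kr [-79.7 -78. ] [ 8.7 34.1] 87.13873291015625 [ 435.6846687 -335.6963715    0.       ] [ 478.73835433 -233.65251432  156.98886459]
kl [-78.2  85.9] [14.1 33.9] 76.08744812011719 [ 481.77684133 -178.40275736    0.        ] [ 478.73835433 -233.65251432  156.98886459]
at [ 478.7 -233.7  157. ] [-179.94    0.     74.23] move [  2.5  -1.  -43. ]
```

{"op": "servo_tool", "data": {
  "increments": [
    [[0,0,-0.1205,27,-6,0,110],[0,0,-0.1205,28,-3,0,110],[0,0,-0.1205,0,0,0,110],[0,0,-0.1205,0,0,0,110],[0,0,-0.1205,0,0,0,110],[0,0,-0.1205,0,0,0,110],[0,0,-0.1205,0,0,0,110],[0,0,-0.1205,0,0,0,110],[0,0,-0.1205,0,0,0,110],[0,0,-0.1205,0,0,0,110],[0,0,-0.1205,0,0,0,110],[0,0,0,0,0,0,110]]
  ]
}}

```text
time: 14.87
eef_pos: [481.3, -178.5, 156.5]
ee_rot: [-180.0, -0.1, 150.4]
force: [1.5, 0.3, 0.3]
width: 52.9
gripper_force: 0.0
```

```bash
cat >> h.py <<'E'
def knob(s,y0,y1,x0=-130,x1=-20):
    P=cloud(s);f=inv(P);z=P[...,2]
    m=(f[...,0]>x0)&(f[...,0]<x1)&(f[...,1]>y0)&(f[...,1]<y1)&(z>58)&(z<75)
    (c,w,a)=cv2.minAreaRect(P[m][:,:2].astype(np.float32)); a=a if w[0]>w[1] else a+90
    a=(a+90)%180-90
    print(m.sum(),'knob',np.round(c,1),np.round(w,1),'yaw',round(a,1),'fixture deg',round(a-F[2],1)); return c
E
python3 - <<'E'
from h import *
s=cam('wrist')
c=knob(s,50,130);go([*c,39],150.2)
E
```

```text
549 knob [ 481.4 -177.4] [13.7 33.1] yaw -29.9 fixture deg -14.1
at [ 481.4 -178.4  156.6] [-1.7998e+02 -1.0000e-01  1.4999e+02] move [  0.3   1.  117.6]
 turn [-0.    -0.002 -0.004]
```

{"op": "servo_tool", "data": {
  "increments": [
    [[0,0,0,0.3,0.8,29,110],[0,0,0,0,0,29,110],[0,0,0,0,0,30,110],[0,0,0,0,0,29.5,110],[0,0,0,0,0,0,110],[0,0,0,0,0,0,255],[0,0,0,0,0,0,255],[0,0,0,0,0,0,255],[0,0,0,0,0,0,255],[0,0,0,0,0,0,255],[0,0,0,0,0,0,255],[0,0,0,0,0,0,255]]
  ]
}}

```text
time: 15.92
eef_pos: [482.2, -179.0, 41.3]
ee_rot: [-179.8, 0.1, 150.1]
force: [-3.1, -4.3, 5.0]
width: 13.7
gripper_force: 30.0
```

{"op": "servo_tool", "data": {
  "increments": [
    [[0,0,0.118,0,0,0,255],[0,0,0.118,0,0,0,255],[0,0,0.118,0,0,0,255],[0,0,0.118,0,0,0,255],[0,0,0.118,0,0,0,255],[0,0,0.118,0,0,0,255],[0,0,0.118,0,0,0,255],[0,0,0.118,0,0,0,255],[0,0,0.118,0,0,0,255],[0,0,0.118,0,0,0,255],[0,0,0,0,0,0,255],[0,0,0,0,0,0,255]]
  ]
}}

```text
time: 16.92
eef_pos: [482.9, -178.7, 41.4]
ee_rot: [179.9, 0.1, 82.5]
force: [-1.2, -4.6, 2.9]
width: 13.6
gripper_force: 30.0
```

{"op": "servo_tool", "data": {
  "increments": [
    [[0,0,0,0,0,0,110],[0,0,0,0,0,0,110],[0,0,0,0,0,0,110],[0,0,0,0,0,0,110],[0,0,0,0,0,0,110],[0,0,0,0,0,-30,110],[0,0,0,0,0,-30,110],[0,0,0,0,0,-30,110],[0,0,0,0,0,-30,110],[0,0,0,0,0,0,110],[0,0,0,0,0,0,110]]
  ]
}}

```text
time: 17.83
eef_pos: [483.8, -177.8, 162.5]
ee_rot: [179.7, 0.1, 82.5]
force: [-0.0, -0.1, -0.8]
width: 52.7
gripper_force: 0.0
```

```bash
python3 - <<'E'
from h import *
s=cam('wrist');np.savez('w7.npz',**s)
c=knob(s,50,130)
try: c=knob(s,-130,-50)
except Exception as e: print(e); c=fx(-78.5,-83)[:2]
go([*c,156],161.2)
E
```

```text
524 knob [ 481.8 -178.1] [33.7 13.2] yaw 82.6 fixture deg 98.4
366 knob [ 433.9 -340.3] [14.7 33.1] yaw -31.0 fixture deg -15.2
at [ 482.6 -177.2  160.5] [1.7993e+02 2.0000e-02 8.2530e+01] move [-168.   -27.1    4.5]
 turn [ 1.000e-03  1.000e-03 -1.373e+00]
```

{"op": "servo_tool", "data": {
  "increments": [
    [[0,0,0,-33.6,-5.4,0,110],[0,0,0,-33.6,-5.4,0,110],[0,0,0,-33.6,-5.4,0,110],[0,0,0,-33.6,-5.4,0,110],[0,0,0,-33.6,-5.4,0,110],[0,0,0,0,0,0,110]]
  ]
}}

```text
time: 18.38
eef_pos: [430.6, -344.3, 157.8]
ee_rot: [-179.8, 0.0, 82.3]
force: [0.4, 0.1, -0.3]
width: 53.0
gripper_force: 0.0
```

{"op": "servo_tool", "data": {
  "increments": [
    [[0,0,-0.116,0,0,0,110],[0,0,-0.116,0,0,0,110],[0,0,-0.116,0,0,0,110],[0,0,-0.116,0,0,0,110],[0,0,-0.116,0,0,0,110],[0,0,-0.116,0,0,0,110],[0,0,-0.116,0,0,0,110],[0,0,-0.116,0,0,0,110],[0,0,-0.116,0,0,0,110],[0,0,-0.116,0,0,0,110],[0,0,0,0,0,0,110],[0,0,0,0,0,0,110]]
  ]
}}

```text
time: 19.38
eef_pos: [433.0, -339.2, 158.4]
ee_rot: [180.0, -0.2, 148.8]
force: [0.2, -0.2, -0.2]
width: 53.1
gripper_force: 0.0
```

```bash
python3 - <<'E'
from h import *
s=cam('wrist')
c=knob(s,-130,-50);go([*c,40],149)
E
```

```text
530 knob [ 433.4 -341. ] [13.  33.5] yaw -31.0 fixture deg -15.2
at [ 433.1 -339.4  158.8] [ 1.7997e+02 -1.2000e-01  1.4875e+02] move [ -1.2  -1.2 118.8]
 turn [ 0.001 -0.002 -0.004]
```

{"op": "servo_tool", "data": {
  "increments": [
    [[0,0,0,-1.2,-1.2,29,110],[0,0,0,0,0,29,110],[0,0,0,0,0,30,110],[0,0,0,0,0,30,110],[0,0,0,0,0,0,110],[0,0,0,0,0,0,255],[0,0,0,0,0,0,255],[0,0,0,0,0,0,255],[0,0,0,0,0,0,255],[0,0,0,0,0,0,255],[0,0,0,0,0,0,255],[0,0,0,0,0,0,255]]
  ]
}}

```text
time: 20.43
eef_pos: [434.4, -342.5, 43.1]
ee_rot: [-180.0, 0.1, 149.0]
force: [-0.9, 1.1, 4.1]
width: 13.9
gripper_force: 30.0
```

{"op": "servo_tool", "data": {
  "increments": [
    [[0,0,0.118,0,0,0,255],[0,0,0.118,0,0,0,255],[0,0,0.118,0,0,0,255],[0,0,0.118,0,0,0,255],[0,0,0.118,0,0,0,255],[0,0,0.118,0,0,0,255],[0,0,0.118,0,0,0,255],[0,0,0.118,0,0,0,255],[0,0,0.118,0,0,0,255],[0,0,0.118,0,0,0,255],[0,0,0,0,0,0,255],[0,0,0,0,0,0,255]]
  ]
}}

```text
time: 21.43
eef_pos: [434.4, -342.4, 42.9]
ee_rot: [179.9, 0.1, 81.6]
force: [-0.1, -0.6, 5.4]
width: 14.1
gripper_force: 29.7
```

{"op": "servo_tool", "data": {
  "increments": [
    [[0,0,0,0,0,0,110],[0,0,0,0,0,0,110],[0,0,0,0,0,0,110],[0,0,0,0,0,0,110],[0,0,0,0,0,0,110],[0,0,0,0,0,-30,110],[0,0,0,0,0,-30,110],[0,0,0,0,0,-30,110],[0,0,0,0,0,-30,110],[0,0,0,40,0,-10,110],[0,0,0,40,0,-10,110],[0,0,0,0,0,0,110]]
  ]
}}

```text
time: 22.43
eef_pos: [448.0, -258.4, 184.9]
ee_rot: [179.8, -0.1, 81.6]
force: [-0.7, -0.8, 0.2]
width: 52.9
gripper_force: 0.0
```

```bash
python3 - <<'E'
from h import *
s=cam('wrist');np.savez('w8.npz',**s)
knob(s,-130,-50)
try: knob(s,50,130)
except Exception: pass
for t in [(-73,133,20),(-73,137,24)]: print(proj(s,fx(*t)))
t=cam('top');np.savez('top3.npz',**t)
for q in tubes(t): print(np.round(q,1))
save(t,'top3.png',(100,180,350,270),3)
go([420,-150,200],164.2)
E
```

```text
377 knob [ 433.7 -340.7] [33.5 13.1] yaw 81.8 fixture deg 97.6
573 knob [ 481.6 -178.4] [33.4 13.7] yaw 82.7 fixture deg 98.5
(np.float64(284.75951497160224), np.float64(51.03571165794389))
(np.float64(285.861150839669), np.float64(46.01373661421482))
[419.7 340.9  73.   13.1   5.3]
[427.  429.1  69.1  10.4   0.5]
[513.5 498.   73.7  14.    0.9]
at [ 446.6 -261.8  182.8] [1.7993e+02 4.0000e-02 8.1550e+01] move [106.7 -42.7 -17.3]
 turn [ 0.     0.002 -1.442]
```

View pics/top3.png

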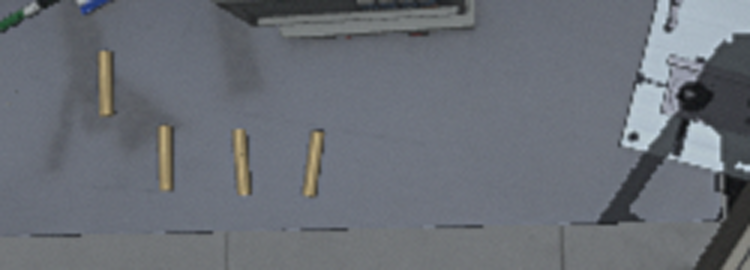

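{"op": "servo_tool", "data": {
  "increments": [
    [[0,0,0,38.8,-7.8,-2,110],[0,0,0,38.8,-7.8,-2,110],[0,0,0,38.8,-7.8,-2,110],[0,0,0,38.8,-7.8,-2,110],[0,0,0,38.8,-7.8,-2,110],[0,0,0,38.8,-7.8,-2,110],[0,0,0,38.8,-7.8,-2,110],[0,0,0,38.8,-7.8,-2,110],[0,0,0,38.8,-7.8,-2,110],[0,0,0,38.8,-7.8,-2,110],[0,0,0,38.8,-7.8,-2,110],[0,0,0,38.8,-7.8,-2,110]]
  ]
}}

```text
time: 23.53
eef_pos: [423.2, 212.6, 205.6]
ee_rot: [-180.0, 0.0, 81.3]
force: [1.2, 0.2, 0.4]
width: 52.9
gripper_force: 0.0
```

{"op": "servo_tool", "data": {
  "increments": [
    [[0,0,-0.123,38.8,-7.8,0,110],[0,0,-0.123,0,0,0,110],[0,0,-0.123,0,0,0,110],[0,0,-0.123,0,0,0,110],[0,0,-0.123,0,0,0,110],[0,0,-0.123,0,0,0,110],[0,0,-0.123,0,0,0,110],[0,0,-0.123,0,0,0,110],[0,0,-0.123,0,0,0,110],[0,0,-0.123,0,0,0,110],[0,0,-0.123,0,0,0,110],[0,0,-0.123,0,0,0,110]]
  ]
}}

```text
time: 24.53
eef_pos: [421.9, 250.1, 205.1]
ee_rot: [-179.9, -0.1, 166.2]
force: [-0.2, -0.8, 0.7]
width: 52.8
gripper_force: 0.0
```

```bash
cat >> h.py <<'E'
def wt(s):
    P=cloud(s);hsv=cv2.cvtColor(s['img'],cv2.COLOR_RGB2HSV); m=cv2.inRange(hsv,(8,50,40),(30,255,255))
    n,l,st,_=cv2.connectedComponentsWithStats(m);o=[]
    for i in range(1,n):
        if st[i,4]<400: continue
        q=P[(l==i)&(P[...,2]>10)&(P[...,2]<40)]
        if len(q)<200: continue
        (c,w,a)=cv2.minAreaRect(q[:,:2].astype(np.float32)); a=a if w[0]>w[1] else a+90; a=(a+90)%180-90
        o.append((*c,a)); print('tube',np.round(c,1),np.round(w,1),'ang',round(a,1),'z',np.round(np.median(q[:,2]),1),len(q))
    return o
E
python3 - <<'E'
from h import *
s=cam('wrist');np.savez('w9.npz',**s)
for t in wt(s): go([t[0],t[1],14],t[2]+180)
s=dict(np.load('w8.npz'));g=s['img'].mean(2).astype(int)
for v in range(44,66,2):print(v,g[v,274:296].tolist())
E
```

```text
tube [426.2 431.1] [74.4 15. ] ang 1.5 z 15.2 839
tube [418.8 342.9] [73.8 15.2] ang 5.2 z 15.2 779
tube [415.8 260.3] [15.3 74.3] ang -8.3 z 15.2 756
tube [514.1 501.2] [74.7 14.6] ang 2.6 z 15.1 741
at [421.9 250.1 205.2] [-1.7992e+02 -5.0000e-02  1.6679e+02] move [ 37.  177.4 191. ]
 turn [-0.001 -0.001 -0.256]
at [421.9 250.1 205.2] [-1.7992e+02 -5.0000e-02  1.6679e+02] move [ 24.   89.9 191.1]
 turn [-0.001 -0.001 -0.321]
at [421.9 250.1 205.2] [-1.7992e+02 -5.0000e-02  1.6679e+02] move [  8.1   8.8 191.2]
 turn [-0.001 -0.001 -0.086]
at [421.9 250.1 205.2] [-1.7992e+02 -5.0000e-02  1.6679e+02] move [-32.6 265.8 190.8]
 turn [-0.001 -0.001 -0.276]
44 [241, 242, 244, 243, 243, 243, 242, 242, 243, 242, 228, 115, 117, 122, 147, 213, 237, 239, 240, 240, 241, 239]
46 [241, 243, 244, 243, 244, 244, 242, 243, 243, 230, 114, 97, 124, 123, 172, 236, 238, 240, 240, 241, 241, 238]
48 [242, 243, 244, 243, 244, 243, 242, 243, 243, 231, 127, 99, 124, 131, 186, 237, 239, 240, 240, 241, 240, 237]
50 [242, 244, 244, 244, 243, 243, 243, 243, 243, 230, 126, 84, 96, 159, 226, 238, 239, 240, 240, 241, 239, 237]
52 [243, 244, 244, 244, 244, 243, 243, 243, 243, 241, 241, 241, 241, 238, 237, 238, 240, 240, 240, 241, 239, 238]
54 [244, 244, 243, 244, 244, 243, 243, 243, 233, 159, 132, 148, 191, 237, 238, 239, 240, 240, 241, 241, 238, 238]
56 [244, 244, 243, 244, 243, 243, 243, 243, 229, 108, 122, 141, 205, 237, 238, 239, 240, 241, 241, 239, 238, 239]
58 [245, 244, 243, 244, 242, 243, 243, 238, 193, 122, 121, 157, 228, 237, 238, 240, 240, 241, 241, 239, 238, 239]
60 [244, 244, 244, 243, 242, 243, 243, 229, 111, 125, 119, 165, 238, 238, 239, 240, 241, 241, 241, 238, 239, 239]
62 [244, 244, 244, 243, 243, 243, 243, 228, 110, 123, 135, 193, 238, 238, 239, 240, 241, 241, 239, 238, 239, 239]
64 [244, 244, 243, 243, 243, 243, 238, 193, 120, 122, 159, 229, 238, 238, 240, 240, 241, 241, 239, 239, 239, 239]
```

{"op": "servo_tool", "data": {
  "increments": [
    [[0,0,-0.086,8,8.8,35,110],[0,0,0,0,0,40,110],[0,0,0,0,0,40,110],[0,0,0,0,0,40,110],[0,0,0,0,0,30,110],[0,0,0,0,0,12,110],[0,0,0,0,0,4,110],[0,0,0,0,0,0,110],[0,0,0,0,0,0,110]]
  ]
}}

```text
time: 25.33
eef_pos: [417.3, 262.1, 6.9]
ee_rot: [179.9, 0.1, 170.8]
force: [-0.5, 0.1, 0.7]
width: 53.3
gripper_force: 0.0
```

{"op": "servo_tool", "data": {
  "increments": [
    [[0,0,0,0,0,0,255],[0,0,0,0,0,0,255],[0,0,0,0,0,0,255],[0,0,0,0,0,0,255],[0,0,0,0,0,0,255],[0,0,0,0,0,0,255],[0,0,0,0,0,0,255],[0,0,0,0,0,0,255]]
  ],
  "squeeze": 35
}}

```text
time: 26.0
eef_pos: [415.8, 261.6, 5.3]
ee_rot: [180.0, 0.0, 170.9]
force: [-0.6, -1.2, 3.1]
width: 15.3
gripper_force: 35.0
```

{"op": "servo_tool", "data": {
  "increments": [
    [[0,0,0,0,0,-10,255],[0,0,0,0,0,-30,255],[0,0,0,0,0,-40,255],[0,0,0,0,0,-40,255],[0,0,0,0,0,-40,255],[0,0,0,0,0,-20,255],[0,0,0,0,0,0,255]]
  ]
}}

```text
time: 26.58
eef_pos: [418.7, 263.2, 192.3]
ee_rot: [179.6, 0.5, 170.9]
force: [0.7, 0.9, 0.2]
width: 15.1
gripper_force: 35.0
```

```bash
python3 - <<'E'
from h import *
go(fx(5,-90,120),164.2); print(fx(5,-90),state()['width'])
s=cam('wrist'); wt(s)
E
```

```text
at [418.7 263.2 192.3] [179.65   0.49 170.88] move [-193.8 -610.8   70.2]
 turn [0.007 0.008 0.117]
[ 513.90586773 -370.26102065    0.        ] 15.083577940065675
tube [426.1 431. ] [74.7 15.5] ang 1.8 z 15.2 845
tube [418.8 343. ] [74.1 15.3] ang 5.4 z 15.2 817
tube [513.9 501.4] [75.1 15. ] ang 2.0 z 15.1 747
```

{"op": "servo_tool", "data": {
  "increments": [
    [[0,0,0,-12.1,-38.2,0,255],[0,0,0,-12.1,-38.2,0,255],[0,0,0,-12.1,-38.2,0,255],[0,0,0,-12.1,-38.2,0,255],[0,0,0,-12.1,-38.2,0,255],[0,0,0,-12.1,-38.2,0,255],[0,0,0,-12.1,-38.2,0,255],[0,0,0,-12.1,-38.2,0,255],[0,0,0,-12.1,-38.2,0,255],[0,0,0,-12.1,-38.2,0,255],[0,0,0,-12.1,-38.2,0,255],[0,0,0,-12.1,-38.2,0,255]]
  ]
}}

```text
time: 27.63
eef_pos: [485.0, -215.4, 182.8]
ee_rot: [179.9, -0.2, 170.9]
force: [0.9, 1.2, -1.0]
width: 14.8
gripper_force: 35.0
```

{"op": "servo_tool", "data": {
  "increments": [
    [[0,0,0,-12.1,-38.2,0,255],[0,0,0,-12.1,-38.2,0,255],[0,0,0,-12.1,-38.2,0,255],[0,0,0,-12.1,-38.2,20,255],[0,0,0.117,0,0,30,255],[0,0,0,0,0,20,255],[0,0,0,0,0,0,255],[0,0,0,0,0,0,255],[0,0,0,0,0,0,255]]
  ]
}}

```text
time: 28.38
eef_pos: [509.6, -369.4, 116.9]
ee_rot: [180.0, -0.0, 164.2]
force: [-1.0, 1.1, -0.6]
width: 15.2
gripper_force: 35.0
```

```bash
cat >> h.py <<'E'
def gap(s):
    P=cloud(s);f=inv(P);z=P[...,2]
    for n,x0,x1 in(('wall',-60,-25),('stop',35,62)):
        m=(f[...,0]>x0)&(f[...,0]<x1)&(abs(f[...,1])<115)&(z>26)&(z<34)
        if m.sum()>30: print(n,m.sum(),np.percentile(f[m][:,0],[2,10,50,90,98]).round(1))
    for n,y0,y1 in(('combL',115,145),('combR',-145,-115)):
        m=(f[...,1]>y0)&(f[...,1]<y1)&(z>45)&(z<57)&(f[...,0]>-14)&(f[...,0]<92)
        if m.sum()>20: print(n,m.sum(),np.percentile(f[m][:,1],[2,50,98]).round(1),np.percentile(f[m][:,0],[2,50,98]).round(1))
E
python3 - <<'E'
from h import *
s=cam('wrist'); gap(s); np.savez('w10.npz',**s); save(s,'w10.png',k=1.4)
go(fx(5,-90,16),164.2); print(state()['width'],inv(state()['eef_pos']))
E
```

```text
wall 3657 [-58.7 -49.7 -45.  -40.6 -39.1]
stop 1948 [51.5 52.2 55.9 60.7 61.7]
combL 899 [124.8 126.7 132.6] [ 3.1 48.7 90.1]
combR 583 [-133.5 -129.4 -125.5] [-13.5  20.8  51.9]
at [ 510.2 -369.8  118. ] [-1.7996e+02  9.0000e-02  1.6424e+02] move [ -3.5   0.7 102. ]
 turn [-0.001  0.002  0.001]
14.978299029323848 [  1.34693982 -90.59825661]
```

View pics/w10.png

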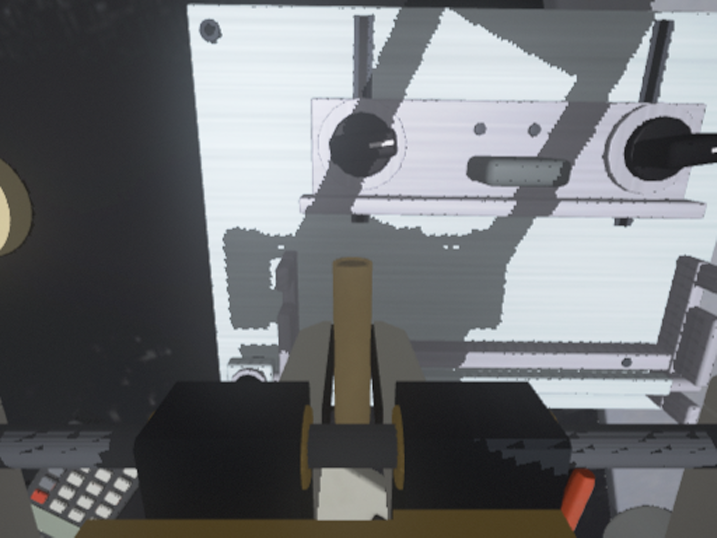

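{"op": "servo_tool", "data": {
  "increments": [
    [[0,0,0,-4,0.5,20,255],[0,0,0,0,0,30,255],[0,0,0,0,0,25,255],[0,0,0,0,0,15,255],[0,0,0,0,0,7,255],[0,0,0,0,0,3,255],[0,0,0,0,0,0,255],[0,0,0,0,0,0,255]]
  ]
}}

```text
time: 29.1
eef_pos: [514.9, -371.3, 18.9]
ee_rot: [-179.9, 0.2, 164.2]
force: [-0.0, -0.7, -1.4]
width: 15.1
gripper_force: 35.0
```

{"op": "servo_tool", "data": {
  "increments": [
    [[0,0,0,0,0,0,180],[0,0,0,0,0,0,180],[0,0,0,0,0,0,180],[0,0,0,0,0,0,180],[0,0,0,0,0,-15,180],[0,0,0,0,0,-35,180],[0,0,0,0,0,-40,180],[0,0,0,0,0,-40,150],[0,0,0,0,0,-40,110],[0,0,0,0,0,0,110]]
  ]
}}

```text
time: 29.93
eef_pos: [517.2, -373.6, 197.8]
ee_rot: [-179.6, 0.8, 164.2]
force: [1.4, -1.2, 1.6]
width: 42.5
gripper_force: 0.0
```

```bash
python3 - <<'E'
from h import *
s=cam('wrist')
for t in wt(s): print(inv(t[:2]),t[2]-F[2])
s=dict(np.load('w9.npz'))
go([418.8,343,190],185.3)
E
```

```text
tube [ 401.1 -596. ] [71.6 75.1] ang -29.0 z 19.1 2499
tube [ 514.9 -370. ] [14.9 74. ] ang -15.2 z 27.3 788
tube [ 567.6 -725.1] [12.7 61.6] ang -16.0 z 19.9 510
[ -42.12344014 -337.93092451] -13.176409912109374
[  5.89212989 -89.50508093] 0.553822326660157
[ 153.31010305 -416.84769207] -0.24125213623046804
at [ 516.3 -372.8  193.7] [-179.73    0.6   164.17] move [289.1 662.1  -2.5]
 turn [-0.007  0.009 -0.369]
```

{"op": "servo_tool", "data": {
  "increments": [
    [[0,0,0,16,36.8,0,110],[0,0,0,16,36.8,0,110],[0,0,0,16,36.8,0,110],[0,0,0,16,36.8,0,110],[0,0,0,16,36.8,0,110],[0,0,0,16,36.8,0,110],[0,0,0,16,36.8,0,110],[0,0,0,16,36.8,0,110],[0,0,0,16,36.8,0,110],[0,0,0,16,36.8,0,110],[0,0,0,16,36.8,0,110],[0,0,0,16,36.8,0,110]]
  ]
}}

```text
time: 30.98
eef_pos: [448.0, 108.5, 185.4]
ee_rot: [-180.0, -0.1, 164.2]
force: [0.7, 0.4, 0.1]
width: 52.5
gripper_force: 0.0
```

{"op": "servo_tool", "data": {
  "increments": [
    [[0,0,0,16,36.8,0,110],[0,0,0,16,36.8,0,110],[0,0,0,16,36.8,0,110],[0,0,0,16,36.8,0,110],[0,0,0,16,36.8,0,110],[0,0,0,16,36.8,0,110],[0,0,-0.123,0,0,0,110],[0,0,-0.123,0,0,0,110],[0,0,-0.123,0,0,0,110],[0,0,0,0,0,0,110],[0,0,0,0,0,0,110]]
  ]
}}

```text
time: 31.9
eef_pos: [416.6, 345.1, 185.4]
ee_rot: [-180.0, -0.1, -174.9]
force: [0.2, 0.6, -0.2]
width: 52.7
gripper_force: 0.0
```

```bash
python3 - <<'E'
from h import *
s=cam('wrist')
for t in wt(s): go([*t[:2],5],t[2]+180)
E
```

```text
tube [418.9 342.9] [74.1 14.3] ang 5.3 z 15.3 808
tube [426.3 431.3] [74.9 15. ] ang 2.4 z 15.2 791
tube [503.7 501.3] [54.7 14.4] ang 2.6 z 15.2 468
at [416.8 345.1 185.7] [-1.7997e+02 -6.0000e-02 -1.7496e+02] move [ -2.1  -2.3 180.7]
 turn [-0.001 -0.001 -0.004]
at [416.8 345.1 185.7] [-1.7997e+02 -6.0000e-02 -1.7496e+02] move [-17.3  85.2 180.6]
 turn [-0.001 -0.001  0.046]
at [416.8 345.1 185.7] [-1.7997e+02 -6.0000e-02 -1.7496e+02] move [-100.5  148.   180.5]
 turn [-0.001 -0.001  0.042]
```

{"op": "servo_tool", "data": {
  "increments": [
    [[0,0,0,-2.1,-2.3,35,110],[0,0,0,0,0,40,110],[0,0,0,0,0,40,110],[0,0,0,0,0,35,110],[0,0,0,0,0,20,110],[0,0,0,0,0,8,110],[0,0,0,0,0,3,110],[0,0,0,0,0,0,110],[0,0,0,0,0,0,110]]
  ]
}}

```text
time: 32.7
eef_pos: [420.8, 344.2, 7.4]
ee_rot: [179.9, 0.1, -174.8]
force: [0.7, -0.2, 0.6]
width: 52.7
gripper_force: 0.0
```

{"op": "servo_tool", "data": {
  "increments": [
    [[0,0,0,0,0,0,255],[0,0,0,0,0,0,255],[0,0,0,0,0,0,255],[0,0,0,0,0,0,255],[0,0,0,0,0,0,255],[0,0,0,0,0,0,255],[0,0,0,0,0,0,255],[0,0,0,0,0,0,255]]
  ]
}}

```text
time: 33.37
eef_pos: [419.5, 343.3, 5.6]
ee_rot: [180.0, 0.0, -174.7]
force: [-0.3, -0.9, 2.1]
width: 15.1
gripper_force: 35.0
```

{"op": "servo_tool", "data": {
  "increments": [
    [[0,0,0,0,0,-10,255],[0,0,0,0,0,-30,255],[0,0,0,0,0,-40,255],[0,0,0,0,0,-40,255],[0,0,0,0,0,-40,255],[0,0,0,0,0,-20,255],[0,0,0,0,0,0,255]]
  ]
}}

```text
time: 33.95
eef_pos: [422.3, 345.4, 193.2]
ee_rot: [179.7, 0.5, -174.7]
force: [0.4, 1.3, 0.6]
width: 15.1
gripper_force: 35.0
```

{"op": "servo_tool", "data": {
  "increments": [
    [[0,0,0,-3.2,-39,0,255],[0,0,0,-3.2,-39,0,255],[0,0,0,-3.2,-39,0,255],[0,0,0,-3.2,-39,0,255],[0,0,0,-3.2,-39,0,255],[0,0,0,-3.2,-39,0,255],[0,0,0,-3.2,-39,0,255],[0,0,0,-3.2,-39,0,255],[0,0,0,-3.2,-39,0,255],[0,0,0,-3.2,-39,0,255],[0,0,0,-3.2,-39,0,255],[0,0,0,-3.2,-39,0,255]]
  ]
}}

```text
time: 34.95
eef_pos: [500.2, -120.9, 184.6]
ee_rot: [180.0, -0.1, -174.7]
force: [0.4, 0.2, -0.5]
width: 15.0
gripper_force: 35.0
```

{"op": "servo_tool", "data": {
  "increments": [
    [[0,0,0,-3.2,-39,0,255],[0,0,0,-3.2,-39,0,255],[0,0,0,-3.2,-39,0,255],[0,0,0,-3.2,-39,0,255],[0,0,0,-3.2,-39,10,255],[0,0,0.121,0,0,20,255],[0,0,0.121,0,0,20,255],[0,0,0.121,0,0,20,255],[0,0,0,0,0,0,255],[0,0,0,0,0,0,255],[0,0,0,0,0,0,255]]
  ]
}}

```text
time: 35.87
eef_pos: [535.1, -311.7, 116.2]
ee_rot: [-180.0, 0.0, 164.8]
force: [1.1, -0.2, -0.2]
width: 15.2
gripper_force: 35.0
```

```bash
python3 - <<'E'
from h import *
go(fx(5.5,-30,18.5),164.2); print(state()['width'])
s=cam('wrist');save(s,'w11.png',(100,100,400,384),2)
E
```

```text
at [ 535.1 -311.7  116.2] [-1.7999e+02  1.0000e-02  1.6477e+02] move [ 4.  -2.1 97.7]
 turn [-0.    0.    0.01]
15.247998596193002
```

View pics/w11.png

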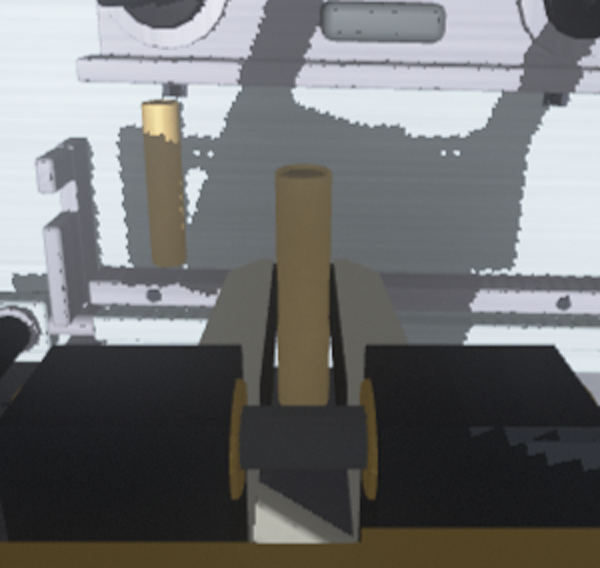

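{"op": "servo_tool", "data": {
  "increments": [
    [[0,0,0.01,4,-2,20,255],[0,0,0,0,0,30,255],[0,0,0,0,0,24,255],[0,0,0,0,0,14,255],[0,0,0,0,0,7,255],[0,0,0,0,0,2.7,255],[0,0,0,0,0,0,255],[0,0,0,0,0,0,255]]
  ]
}}

```text
time: 36.58
eef_pos: [531.8, -313.4, 19.7]
ee_rot: [-179.9, 0.2, 164.0]
force: [-0.2, 0.5, -0.4]
width: 15.6
gripper_force: 35.0
```

{"op": "servo_tool", "data": {
  "increments": [
    [[0,0,0,0,0,0,180],[0,0,0,0,0,0,180],[0,0,0,0,0,0,180],[0,0,0,0,0,0,180],[0,0,0,0,0,-15,180],[0,0,0,0,0,-35,180],[0,0,0,0,0,-40,180],[0,0,0,0,0,-40,150],[0,0,0,0,0,-40,110],[0,0,0,0,0,0,110]]
  ]
}}

```text
time: 37.42
eef_pos: [534.6, -315.4, 199.0]
ee_rot: [-179.7, 0.8, 163.9]
force: [1.0, -0.8, 1.6]
width: 42.8
gripper_force: 0.0
```

```bash
python3 - <<'E'
from h import *
s=cam('wrist')
for t in wt(s): print(inv(t[:2]).round(1),round(t[2]-F[2],1))
go([426.3,431.3,190],182)
E
```

```text
tube [ 413.4 -571.2] [16.6 60.7] ang -26.8 z 18.5 646
tube [ 514.7 -369.4] [14.7 73.3] ang -15.6 z 27.2 802
tube [ 530.8 -312.1] [14.3 73.6] ang -15.6 z 27.3 825
[ -37.  -310.7] -11.0
[  5.5 -88.9] 0.2
[  5.4 -29.4] 0.2
at [ 533.6 -314.8  194.9] [-179.78    0.62  163.94] move [309.5 687.3  -1. ]
 turn [-0.005  0.01  -0.315]
```

{"op": "servo_tool", "data": {
  "increments": [
    [[0,0,0,16,36.2,0,110],[0,0,0,16,36.2,0,110],[0,0,0,16,36.2,0,110],[0,0,0,16,36.2,0,110],[0,0,0,16,36.2,0,110],[0,0,0,16,36.2,0,110],[0,0,0,16,36.2,0,110],[0,0,0,16,36.2,0,110],[0,0,0,16,36.2,0,110],[0,0,0,16,36.2,0,110],[0,0,0,16,36.2,0,110],[0,0,0,16,36.2,0,110]]
  ]
}}

```text
time: 38.47
eef_pos: [465.0, 159.6, 186.7]
ee_rot: [-180.0, -0.1, 163.9]
force: [1.1, -0.0, -0.9]
width: 52.9
gripper_force: 0.0
```

{"op": "servo_tool", "data": {
  "increments": [
    [[0,0,0,16,36.2,0,110],[0,0,0,16,36.2,0,110],[0,0,0,16,36.2,0,110],[0,0,0,16,36.2,0,110],[0,0,0,16,36.2,0,110],[0,0,0,16,36.2,0,110],[0,0,-0.104,16,36.2,0,110],[0,0,-0.104,0,0,0,110],[0,0,-0.104,0,0,0,110],[0,0,0,0,0,0,110],[0,0,0,0,0,0,110]]
  ]
}}

```text
time: 39.38
eef_pos: [428.2, 432.1, 186.5]
ee_rot: [-179.9, -0.1, -178.4]
force: [-0.2, -0.0, -0.2]
width: 52.8
gripper_force: 0.0
```

```bash
python3 - <<'E'
from h import *
s=cam('wrist')
for t in wt(s): go([*t[:2],5],t[2]+180)
E
```

```text
tube [426.5 431.7] [74.9 14.6] ang 2.1 z 15.3 817
at [428.5 431.9 186.9] [-1.7995e+02 -6.0000e-02 -1.7841e+02] move [  1.8  -0.  181.9]
 turn [-0.001 -0.001 -0.009]
```

{"op": "servo_tool", "data": {
  "increments": [
    [[0,0,-0.009,1.5,0,35,110],[0,0,0,0,0,40,110],[0,0,0,0,0,40,110],[0,0,0,0,0,35,110],[0,0,0,0,0,20,110],[0,0,0,0,0,8,110],[0,0,0,0,0,4,110],[0,0,0,0,0,0,110],[0,0,0,0,0,0,110]]
  ]
}}

```text
time: 40.18
eef_pos: [428.6, 433.2, 7.8]
ee_rot: [179.9, 0.1, -177.7]
force: [0.4, 0.7, 1.0]
width: 53.0
gripper_force: 0.0
```

{"op": "servo_tool", "data": {
  "increments": [
    [[0,0,0,0,0,0,255],[0,0,0,0,0,0,255],[0,0,0,0,0,0,255],[0,0,0,0,0,0,255],[0,0,0,0,0,0,255],[0,0,0,0,0,0,255],[0,0,0,0,0,0,255],[0,0,0,0,0,0,255]]
  ]
}}

```text
time: 40.85
eef_pos: [427.2, 432.4, 5.9]
ee_rot: [-180.0, -0.0, -177.7]
force: [-0.9, -0.6, 1.7]
width: 15.5
gripper_force: 35.0
```

{"op": "servo_tool", "data": {
  "increments": [
    [[0,0,0,0,0,-10,255],[0,0,0,0,0,-30,255],[0,0,0,0,0,-40,255],[0,0,0,0,0,-40,255],[0,0,0,0,0,-40,255],[0,0,0,0,0,-20,255],[0,0,0,0,0,0,255]]
  ]
}}

```text
time: 41.43
eef_pos: [429.9, 434.8, 194.2]
ee_rot: [179.6, 0.5, -177.7]
force: [0.4, -0.0, 0.1]
width: 15.2
gripper_force: 35.0
```

{"op": "servo_tool", "data": {
  "increments": [
    [[0,0,0,-5.4,-38.4,0,255],[0,0,0,-5.4,-38.4,0,255],[0,0,0,-5.4,-38.4,0,255],[0,0,0,-5.4,-38.4,0,255],[0,0,0,-5.4,-38.4,0,255],[0,0,0,-5.4,-38.4,0,255],[0,0,0,-5.4,-38.4,0,255],[0,0,0,-5.4,-38.4,0,255],[0,0,0,-5.4,-38.4,0,255],[0,0,0,-5.4,-38.4,0,255],[0,0,0,-5.4,-38.4,0,255],[0,0,0,-5.4,-38.4,0,255]]
  ]
}}

```text
time: 42.43
eef_pos: [510.1, -27.2, 185.3]
ee_rot: [180.0, -0.0, -177.7]
force: [1.2, -0.5, -0.1]
width: 14.8
gripper_force: 35.0
```

{"op": "servo_tool", "data": {
  "increments": [
    [[0,0,0,-5.4,-38.4,0,255],[0,0,0,-5.4,-38.4,0,255],[0,0,0,-5.4,-38.4,0,255],[0,0,0,-5.4,-38.4,0,255],[0,0,0,-5.4,-38.4,0,255],[0,0,0,-5.4,-38.4,10,255],[0,0,0.103,0,0,20,255],[0,0,0.103,0,0,20,255],[0,0,0.103,0,0,20,255],[0,0,0,0,0,0,255],[0,0,0,0,0,0,255],[0,0,0,0,0,0,255]]
  ]
}}

```text
time: 43.43
eef_pos: [552.7, -254.2, 116.7]
ee_rot: [-180.0, 0.0, 164.8]
force: [-0.0, -0.3, 0.3]
width: 15.2
gripper_force: 35.0
```

```bash
python3 - <<'E'
from h import *
go(fx(5.5,30,18.5),164.2); print(state()['width'])
s=cam('wrist');save(s,'w12.png',(100,100,400,384),1.6)
t=cam('top')
for q in tubes(t): print(np.round(q,1))
E
```

```text
at [ 552.7 -254.2  116.7] [-1.7999e+02  2.0000e-02  1.6484e+02] move [ 5.3 -2.1 98.2]
 turn [-0.     0.     0.011]
15.207464171288954
[513.5 498.   73.7  13.9   0.9]
```

View pics/w12.png

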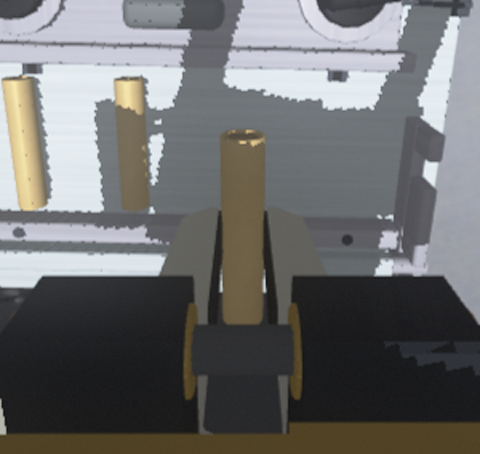

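{"op": "servo_tool", "data": {
  "increments": [
    [[0,0,0.011,5.3,-2,20,255],[0,0,0,0,0,30,255],[0,0,0,0,0,24,255],[0,0,0,0,0,14,255],[0,0,0,0,0,7,255],[0,0,0,0,0,3.2,255],[0,0,0,0,0,0,255],[0,0,0,0,0,0,255]]
  ]
}}

```text
time: 44.2
eef_pos: [548.2, -255.5, 19.4]
ee_rot: [-180.0, 0.2, 164.0]
force: [-0.2, 0.1, -0.7]
width: 15.2
gripper_force: 35.0
```

{"op": "servo_tool", "data": {
  "increments": [
    [[0,0,0,0,0,0,180],[0,0,0,0,0,0,180],[0,0,0,0,0,0,180],[0,0,0,0,0,0,180],[0,0,0,0,0,-15,180],[0,0,0,0,0,-35,180],[0,0,0,0,0,-40,180],[0,0,0,0,0,-40,150],[0,0,0,0,0,-40,110],[0,0,0,0,0,0,110]]
  ]
}}

```text
time: 45.03
eef_pos: [551.1, -257.2, 198.5]
ee_rot: [-179.8, 0.8, 164.0]
force: [1.5, -0.4, 1.8]
width: 42.8
gripper_force: 0.0
```

```bash
python3 - <<'E'
from h import *
s=cam('wrist')
for t in wt(s): print(inv(t[:2]).round(1),round(t[2]-F[2],1))
go([450,150,190],182)
E
```

```text
tube [ 515.2 -369.2] [15.  73.8] ang -15.8 z 27.2 849
tube [ 531.1 -311.3] [15.2 73.3] ang -15.7 z 27.3 825
tube [ 546.7 -253.8] [14.9 74.1] ang -15.5 z 27.3 824
[  6.  -88.6] 0.0
[  5.5 -28.6] 0.1
[ 4.9 31. ] 0.3
at [ 550.  -256.7  194.5] [-179.85    0.62  164.  ] move [208.3 363.3   1.3]
 turn [-0.004  0.01  -0.314]
```

{"op": "servo_tool", "data": {
  "increments": [
    [[0,0,0,18.7,33,0,110],[0,0,0,18.7,33,0,110],[0,0,0,18.7,33,0,110],[0,0,0,18.7,33,0,110],[0,0,0,18.7,33,0,110],[0,0,0,18.7,33,0,110],[0,0,0,18.7,33,0,110],[0,0,0,18.7,33,0,110],[0,0,0,18.7,33,0,110],[0,0,0,18.7,33,0,110],[0,0,0,18.7,33,0,110]]
  ]
}}

```text
time: 46.0
eef_pos: [447.8, 152.3, 186.5]
ee_rot: [-180.0, -0.1, 164.0]
force: [0.8, 1.0, 0.2]
width: 52.6
gripper_force: 0.0
```

{"op": "servo_tool", "data": {
  "increments": [
    [[0,0,0,3.7,39.4,0,110],[0,0,0,3.7,39.4,0,110],[0,0,0,3.7,39.4,0,110],[0,0,0,3.7,39.4,0,110],[0,0,0,3.7,39.4,0,110],[0,0,0,3.7,39.4,0,110],[0,0,0,3.7,39.4,0,110],[0,0,-0.104,3.7,39.4,0,110],[0,0,-0.104,3.7,39.4,0,110],[0,0,-0.104,0,0,0,110],[0,0,0,0,0,0,110],[0,0,0,0,0,0,110]]
  ]
}}

```text
time: 47.0
eef_pos: [510.2, 500.9, 185.6]
ee_rot: [-179.9, -0.1, -178.3]
force: [0.5, 1.0, -0.0]
width: 52.7
gripper_force: 0.0
```

```bash
python3 - <<'E'
from h import *
s=cam('wrist')
for t in wt(s): go([*t[:2],5],t[2]+180)
E
```

```text
tube [514.2 502.5] [74.6 15.7] ang 2.7 z 15.2 832
at [510.7 500.5 186.7] [-1.7993e+02 -5.0000e-02 -1.7835e+02] move [ -3.7   2.1 181.6]
 turn [-0.001 -0.001 -0.018]
```

{"op": "servo_tool", "data": {
  "increments": [
    [[0,0,-0.018,-3.7,2,35,110],[0,0,0,0,0,40,110],[0,0,0,0,0,40,110],[0,0,0,0,0,35,110],[0,0,0,0,0,20,110],[0,0,0,0,0,8,110],[0,0,0,0,0,4,110],[0,0,0,0,0,0,110],[0,0,0,0,0,0,110]]
  ]
}}

```text
time: 47.8
eef_pos: [516.1, 504.2, 8.5]
ee_rot: [179.9, 0.2, -177.2]
force: [-0.2, -0.0, 0.6]
width: 53.2
gripper_force: 0.0
```

{"op": "servo_tool", "data": {
  "increments": [
    [[0,0,0,0,0,0,255],[0,0,0,0,0,0,255],[0,0,0,0,0,0,255],[0,0,0,0,0,0,255],[0,0,0,0,0,0,255],[0,0,0,0,0,0,255],[0,0,0,0,0,0,255],[0,0,0,0,0,0,255]]
  ]
}}

```text
time: 48.47
eef_pos: [514.5, 503.5, 5.7]
ee_rot: [-180.0, -0.0, -177.1]
force: [-0.5, -1.4, 1.1]
width: 15.2
gripper_force: 35.0
```

{"op": "servo_tool", "data": {
  "increments": [
    [[0,0,0,0,0,-10,255],[0,0,0,0,0,-30,255],[0,0,0,0,0,-40,255],[0,0,0,0,0,-40,255],[0,0,0,0,0,-40,255],[0,0,0,0,0,-20,255],[0,0,0,0,0,0,255]]
  ]
}}

```text
time: 49.05
eef_pos: [517.2, 506.0, 195.2]
ee_rot: [179.6, 0.6, -177.1]
force: [0.9, -0.3, -0.5]
width: 15.2
gripper_force: 35.0
```

{"op": "servo_tool", "data": {
  "increments": [
    [[0,0,0,8.9,-38.7,0,255],[0,0,0,8.9,-38.7,0,255],[0,0,0,8.9,-38.7,0,255],[0,0,0,8.9,-38.7,0,255],[0,0,0,8.9,-38.7,0,255],[0,0,0,8.9,-38.7,0,255],[0,0,0,8.9,-38.7,0,255],[0,0,0,8.9,-38.7,0,255],[0,0,0,8.9,-38.7,0,255]]
  ]
}}

```text
time: 49.8
eef_pos: [450.8, 149.9, 184.9]
ee_rot: [-180.0, -0.1, -177.1]
force: [0.6, -0.6, -1.5]
width: 15.3
gripper_force: 35.0
```

{"op": "servo_tool", "data": {
  "increments": [
    [[0,0,0,-10.7,-39.1,0,255],[0,0,0,-10.7,-39.1,0,255],[0,0,0,-10.7,-39.1,0,255],[0,0,0,-10.7,-39.1,0,255],[0,0,0,-10.7,-39.1,0,255],[0,0,0,-10.7,-39.1,0,255],[0,0,0,-10.7,-39.1,0,255],[0,0,0,-10.7,-39.1,0,255],[0,0,0,-10.7,-39.1,0,255],[0,0,0.108,0,0,25,255],[0,0,0.108,0,0,25,255],[0,0,0.108,0,0,20,255]]
  ]
}}

```text
time: 50.8
eef_pos: [565.1, -195.6, 113.1]
ee_rot: [180.0, -0.1, 163.9]
force: [-1.3, 0.3, -1.4]
width: 14.9
gripper_force: 35.0
```

{"op": "servo_tool", "data": {
  "increments": [
    [[0,0,0,0,0,0,255],[0,0,0,0,0,0,255],[0,0,0,0,0,0,255]]
  ]
}}

```text
time: 51.05
eef_pos: [566.5, -195.0, 116.7]
ee_rot: [-180.0, 0.1, 164.6]
force: [0.7, -0.2, -0.6]
width: 15.4
gripper_force: 35.0
```

```bash
python3 - <<'E'
from h import *
go(fx(5.5,90,18.5),164.2); print(state()['width'])
s=cam('wrist');save(s,'w13.png',(60,80,460,384),1.4);gap(s)
E
```

```text
at [ 566.5 -195.   116.7] [-1.7999e+02  5.0000e-02  1.6456e+02] move [ 2.5 -3.  98.2]
 turn [-0.     0.001  0.006]
15.36456144187809
wall 4071 [-59.  -49.6 -44.4 -39.2 -26.7]
stop 2531 [36.4 42.1 54.8 60.5 61.7]
combL 475 [126.2 130.1 133.9] [-10.3  19.6  44.3]
combR 145 [-129.5 -126.7 -125.2] [55.5 82.  91.7]
```

View pics/w13.png

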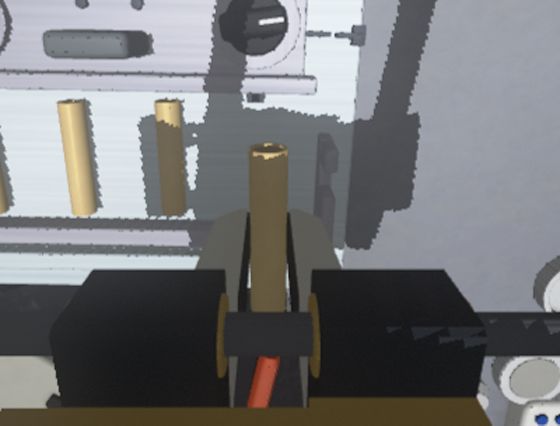

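{"op": "servo_tool", "data": {
  "increments": [
    [[0,0,0.006,2.5,-3,20,255],[0,0,0,0,0,30,255],[0,0,0,0,0,24,255],[0,0,0,0,0,14,255],[0,0,0,0,0,7,255],[0,0,0,0,0,3.2,255],[0,0,0,0,0,0,255],[0,0,0,0,0,0,255]]
  ]
}}

```text
time: 51.77
eef_pos: [564.3, -197.7, 19.3]
ee_rot: [-180.0, 0.2, 164.0]
force: [0.0, -0.0, -0.9]
width: 15.0
gripper_force: 35.0
```

{"op": "servo_tool", "data": {
  "increments": [
    [[0,0,0,0,0,0,180],[0,0,0,0,0,0,180],[0,0,0,0,0,0,180],[0,0,0,0,0,0,180],[0,0,0,0,0,-15,180],[0,0,0,0,0,-35,180],[0,0,0,0,0,-40,180],[0,0,0,0,0,-40,150],[0,0,0,0,0,-40,110],[0,0,0,0,0,0,110]]
  ]
}}

```text
time: 52.6
eef_pos: [567.4, -199.2, 198.4]
ee_rot: [-179.9, 0.8, 164.0]
force: [1.5, -1.2, 1.1]
width: 43.1
gripper_force: 0.0
```

```bash
python3 - <<'E'
from h import *
s=cam('wrist')
for t in wt(s): print(inv(t[:2]).round(1),round(t[2]-F[2],1))
go([556.8,-450.3,190],74.4)
E
```

```text
tube [ 515.9 -368.8] [15.7 74.6] ang -15.3 z 27.2 897
tube [ 531.4 -311.2] [14.9 73.9] ang -16.0 z 27.2 849
tube [ 547.  -253.1] [15.2 73.9] ang -15.4 z 27.3 818
tube [ 563.5 -196.4] [14.3 73.6] ang -15.7 z 27.2 826
[  6.5 -88. ] 0.5
[  5.8 -28.4] -0.2
[ 4.9 31.8] 0.4
[ 5.4 90.8] 0.1
at [ 566.3 -198.7  194.3] [-179.91    0.64  164.  ] move [ -60.2 -244.5    5.3]
 turn [0.007 0.01  1.564]
```

{"op": "servo_tool", "data": {
  "increments": [
    [[0,0,0,-8.9,-35,0,110],[0,0,0,-8.9,-35,0,110],[0,0,0,-8.9,-35,0,110],[0,0,0,-8.9,-35,0,110],[0,0,0,-8.9,-35,0,110],[0,0,0,-8.9,-35,0,110],[0,0,0.12,-8.9,-35,0,110],[0,0,0.12,0,0,0,110],[0,0,0.12,0,0,0,110],[0,0,0.12,0,0,0,110],[0,0,0.12,0,0,0,110],[0,0,0.12,0,0,0,110]]
  ]
}}

```text
time: 53.65
eef_pos: [554.6, -449.6, 185.3]
ee_rot: [-180.0, -0.1, 122.4]
force: [-0.3, 0.4, -0.1]
width: 53.0
gripper_force: 0.0
```

{"op": "servo_tool", "data": {
  "increments": [
    [[0,0,0.12,0,0,0,110],[0,0,0.12,0,0,0,110],[0,0,0.12,0,0,0,110],[0,0,0.12,0,0,0,110],[0,0,0.12,0,0,0,110],[0,0,0.12,0,0,0,110],[0,0,0.12,0,0,0,110],[0,0,0,0,0,0,110],[0,0,0,0,0,0,110]]
  ]
}}

```text
time: 54.4
eef_pos: [554.9, -449.5, 186.0]
ee_rot: [-179.9, -0.1, 74.8]
force: [-0.3, 0.3, -0.4]
width: 52.5
gripper_force: 0.0
```

```bash
python3 - <<'E'
from h import *
s=cam('wrist');P=cloud(s);f=inv(P);z=P[...,2]
m=(abs(f[...,0]-67)<25)&(abs(f[...,1]+155)<22)&(z>97)&(z<112);c=(P[m].min(0)+P[m].max(0))/2
print(m.sum(),c,inv(c));go([c[0],c[1],68],74.4)
for t in wt(s): print(inv(t[:2]).round(1),round(t[2]-F[2],1))
E
```

```text
336 [ 556.18890832 -450.66918876  101.610911  ] [  67.57905835 -155.85734944]
at [ 554.9 -449.6  186.3] [-1.7992e+02 -4.0000e-02  7.4870e+01] move [ -0.8   1.6 118.3]
 turn [-0.001 -0.001  0.008]
tube [ 531.2 -312.7] [14.7 74.1] ang -15.8 z 27.5 953
tube [ 513.  -369.5] [14.4 79.5] ang -15.6 z 27.3 1019
tube [ 549.1 -727. ] [71.8 18.4] ang 7.1 z 23.5 749
[  6.  -29.9] -0.0
[  3.9 -89.5] 0.2
[ 136.  -423.6] 22.9
```

{"op": "servo_tool", "data": {
  "increments": [
    [[0,0,0.008,-0.5,1.6,30,110],[0,0,0,0,0,35,110],[0,0,0,0,0,35,110],[0,0,0,0,0,14,110],[0,0,0,0,0,4,110],[0,0,0,0,0,0,110],[0,0,0,0,0,0,110]]
  ]
}}

```text
time: 55.03
eef_pos: [557.6, -451.7, 71.6]
ee_rot: [179.9, 0.1, 74.2]
force: [-0.6, -0.3, 0.8]
width: 52.7
gripper_force: 0.0
```

{"op": "servo_tool", "data": {
  "increments": [
    [[0,0,0,0,0,0,255],[0,0,0,0,0,0,255],[0,0,0,0,0,0,255],[0,0,0,0,0,0,255],[0,0,0,0,0,0,255],[0,0,0,0,0,0,255],[0,0,0,0,0,0,255],[0,0,0,0,0,0,255]]
  ],
  "squeeze": 30
}}

```text
time: 55.7
eef_pos: [556.8, -450.8, 69.7]
ee_rot: [180.0, 0.0, 74.2]
force: [-0.3, 0.8, 1.7]
width: 17.7
gripper_force: 30.0
```

{"op": "servo_tool", "data": {
  "increments": [
    [[0,0,0,0,0,-6,255],[0,0,0,0,0,-6,255],[0,0,0,0,0,-6,255],[0,0,0,0,0,-6,255],[0,0,0,0,0,-6,255],[0,0,0,0,0,0,255],[0,0,0,0,0,0,255]]
  ]
}}

```text
time: 56.28
eef_pos: [557.3, -450.9, 100.3]
ee_rot: [179.9, 0.0, 74.2]
force: [1.3, -0.4, -3.0]
width: 17.6
gripper_force: 30.0
```

{"op": "servo_tool", "data": {
  "increments": [
    [[0,0,0,0,-7.5,0,255],[0,0,0,0,-7.5,0,255],[0,0,0,0,-7.5,0,255],[0,0,0,0,-7.5,0,255],[0,0,0,0,-7.5,0,255],[0,0,0,0,-7.5,0,255],[0,0,0,0,-7.5,0,255],[0,0,0,0,-7.5,0,255],[0,0,0,0,0,0,255],[0,0,0,0,0,0,255]]
  ]
}}

```text
time: 57.12
eef_pos: [499.3, -434.2, 100.1]
ee_rot: [179.9, -0.0, 74.2]
force: [4.5, 2.2, -1.7]
width: 17.6
gripper_force: 30.0
```

{"op": "servo_tool", "data": {
  "increments": [
    [[0,0,0,0,0,5,255],[0,0,0,0,0,5,255],[0,0,0,0,0,5,255],[0,0,0,0,0,5,255],[0,0,0,0,0,5,255],[0,0,0,0,0,5,255],[0,0,0,0,0,1,255],[0,0,0,0,0,0,255],[0,0,0,0,0,0,255]]
  ]
}}

```text
time: 57.87
eef_pos: [499.7, -434.7, 69.3]
ee_rot: [179.9, 0.0, 74.2]
force: [4.1, 3.1, 5.2]
width: 17.4
gripper_force: 30.0
```

Home (same place and height as at the start). Release, rise, check.

{"op": "servo_tool", "data": {
  "increments": [
    [[0,0,0,0,0,0,130],[0,0,0,0,0,0,130],[0,0,0,0,0,0,130],[0,0,0,0,0,0,130],[0,0,0,0,0,0,130],[0,0,0,0,0,-25,130],[0,0,0,0,0,-35,130],[0,0,0,0,0,-35,130],[0,0,0,0,0,-30,130]]
  ]
}}

```text
time: 58.62
eef_pos: [498.9, -434.5, 195.5]
ee_rot: [180.0, 0.0, 74.1]
force: [0.7, -0.3, 0.1]
width: 45.2
gripper_force: 0.0
```

{"op": "servo_tool", "data": {
  "increments": [
    [[0,0,0,38,-8,-5,130],[0,0,0,38,-8,-5,130],[0,0,0,38,-8,-5,130],[0,0,0,38,-8,-5,130],[0,0,0,38,-8,-5,130],[0,0,0,0,0,0,130],[0,0,0,0,0,0,130]]
  ]
}}

```text
time: 59.2
eef_pos: [512.9, -239.0, 219.1]
ee_rot: [179.9, 0.0, 74.3]
force: [0.5, 0.0, -0.5]
width: 45.5
gripper_force: 0.0
```

```bash
python3 - <<'E'
from h import *
s=cam('wrist');save(s,'w14.png',k=1.5)
for a in((50,130),(-130,-50)):
    try: knob(s,*a)
    except Exception as e: print('nok')
P=cloud(s);f=inv(P);z=P[...,2]
m=(abs(f[...,0]-8)<25)&(abs(f[...,1]+155)<22)&(z>97)&(z<125)
if m.sum(): print('lever',inv((P[m].min(0)+P[m].max(0))/2),np.percentile(z[m],[50,95]))
m=(abs(f[...,0]-8)<20)&(abs(f[...,1])<110)&(z>32)&(z<70);print('bar',m.sum(),np.percentile(f[m][:,0],[2,50,98]),np.percentile(z[m],[5,50,95]))
E
```

```text
438 knob [ 481.8 -178.5] [33.9 14.2] yaw 81.7 fixture deg 97.5
210 knob [ 436.7 -342.2] [34.4 13.4] yaw 70.3 fixture deg 86.1
lever [   8.09317557 -154.82351628] [103.94726086 105.20332053]
bar 1852 [ 3.46366324  9.54149613 16.06037053] [39.50354995 42.27334835 43.48297941]
```

View pics/w14.png

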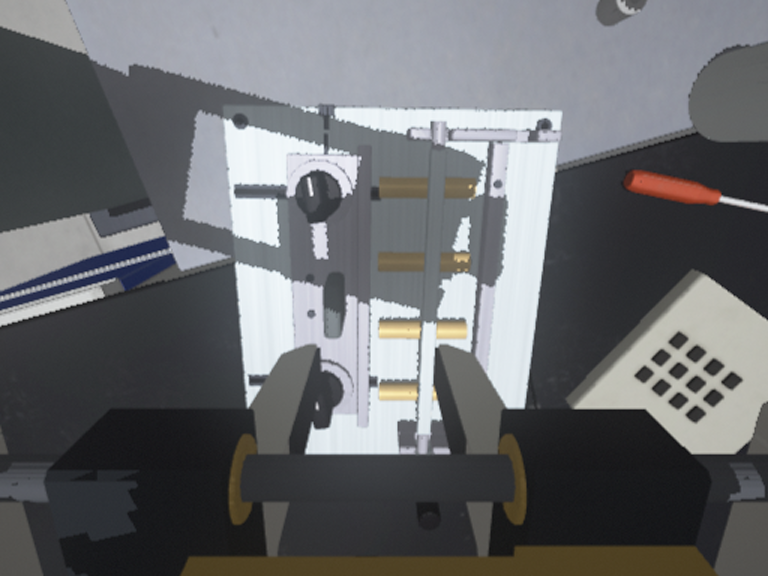

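```bash
python3 -c "
from h import *
print(sign_off())"
```

```text
the job is handed in; nothing more can be done
None
```

The job is handed in: the bar is home in the front notch over all four tubes, the fence pointer was within about 1 mm of the index clip by camera, and both knobs measured about 1.42 rad (limit 1.25). My last look at the right knob was partly blocked by the gripper, so its figure is from just after tightening; the hand-in returned no score.

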